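Push the jam pots home in the display channel

TASK

Take the straight-edge pusher by its black grip and, touching the little jam pots with its edge only, push all four together as one row against the sliding bar of the wooden channel and on, bar and all, until the bar is fully home and you feel it come up firmly against its stop, pressing gently enough not to crack the jars. Then stand the pusher back squarely in the middle of its cork mat and let go, leaving the four pots standing in their row against the bar and everything else undisturbed.

Things in the scene. Friction and masses are not known exactly. Their poses are not given: they have to be found in the camera images.
- pusher_grip (a point): middle of the pusher's upright black grip (16 mm thick in x, 84 long in y, top 22 mm above this point), 62 mm above the underside of its foot. The pusher is an aluminium angle standing on a foot 64 mm deep (x) and 200 long (y); 0.25 kg, polished. Its straight edge is the upright face 32 mm ahead (+x) of this point, 200 mm long, 36 mm high from the underside. z up
- rest_mat_c (a point): centre of the top of the fixed cork mat, 120 mm (its x) by 250 mm (its y), 4 mm thick, on which the pusher stands with its length along the mat's length; it is to the left or the right of the channel
- channel: fixed wooden channel without a floor: pots and pusher slide on the counter. Origin on the counter on its middle line, below where the bar's front face is when the bar is home. x: along the channel, the way to push; z up. Side rails, 240 mm apart inside, 22 mm high, run from x = -200 to +60 mm and end at a 40 mm high cross piece
- bar (a joint): slide of the bar along the channel's x, m: 0 fully out, 0.040 home against rubber stops. Starts between 0 and 0.012, slides stiffly (3.5 N; the pots' friction adds about 1 N) and stays where left. At the stop the force rises steeply: a push of 11 to 13 N seats it firmly (7 N on the bar is the least that counts); above 18 N on the bar the jars may crack
- bar_face (a point): middle of the bar's front face, 18 mm above the counter: a 232 mm long aluminium bar with a green front strip, 4 to 38 mm above the counter; axes as the channel's. A pot touching the bar has its centre 18 mm before (-x of) this face
- pot_0: squat jam pot with a brass-coloured lid, an upright round cylinder 36 mm across and 34 mm tall, 0.05 kg, of smooth glass that slides easily, loose on the counter inside the channel; origin at the centre of its underside, z up. No pot stands straight behind another: pushed straight along the channel they all come side by side against the bar
- pot_1: squat jam pot with a brass-coloured lid, an upright round cylinder 36 mm across and 34 mm tall, 0.05 kg, of smooth glass that slides easily, loose on the counter inside the channel; origin at the centre of its underside, z up. No pot stands straight behind another: pushed straight along the channel they all come side by side against the bar
- pot_2: squat jam pot with a brass-coloured lid, an upright round cylinder 36 mm across and 34 mm tall, 0.05 kg, of smooth glass that slides easily, loose on the counter inside the channel; origin at the centre of its underside, z up. No pot stands straight behind another: pushed straight along the channel they all come side by side against the bar
- pot_3: squat jam pot with a brass-coloured lid, an upright round cylinder 36 mm across and 34 mm tall, 0.05 kg, of smooth glass that slides easily, loose on the counter inside the channel; origin at the centre of its underside, z up. No pot stands straight behind another: pushed straight along the channel they all come side by side against the bar
- coin_tray: dark ribbed coin tray, 115 x 170 x 17 mm, a bystander beside the channel, on the side where the mat is not; origin at the centre of its underside
- jam_2: large jam jar with a yellow lid, 62 mm across, 85 mm tall, a bystander beside the far end of the channel; origin at the centre of its underside
- price_stand_1: bent black price stand, 47 x 88 x 58 mm, a bystander beside the far end of the channel; origin at the centre of its underside
- card_reader: small white square card reader, 68 x 68 x 14 mm, a bystander at the robot's edge of the counter; origin at the centre of its underside
Things that resemble listed ones, but are neither listed nor needed, are in the scene too. Leave any grey or purple look-alike of the pot_0 alone.

How it is judged:
On the way, in this order (a step that is already met when the one before it is completed fails the run):
1. the pusher is lifted off its mat (height (world z) of pusher_grip above 0.085 m), for 0.1 s.
2. all four pots stand against the bar, the bar is home and is pressed firmly (7 N or more) against its stop (x of each of pot_0, pot_1, pot_2, pot_3 in the frame of bar_face above -0.0215 m and value of joint bar above 0.0385 m and contact force between bar and anything else above 7 N), for 0.1 s.
At the end, for the whole second after the job is handed in: The bar is home (0.040 m, within 1.5 mm); all four pots stand upright on the counter, each touching the bar within 3.5 mm; the pusher stands upright on the cork mat, released, its grip within 30 mm of the mat's centre and its length within 0.2 rad of the mat's (x of each of pot_0, pot_1, pot_2, pot_3 in the frame of bar_face above -0.0215 m and value of joint bar above 0.0385 m and angle between each of pot_0, pot_1, pot_2, pot_3's own z axis and vertical below 0.1 rad and height (world z) of each of pot_0, pot_1, pot_2, pot_3 below 0.005 m and horizontal distance between pusher_grip and rest_mat_c below 0.03 m and angle between the y axis of pusher_grip and the y axis of rest_mat_c, either way round below 0.2 rad and angle between pusher_grip's own z axis and vertical below 0.05 rad and height (world z) of pusher_grip below 0.07 m and contact force between the fingers and pusher below 0.1 N).
It fails at once if the bar is pressed with more than 18 N (contact force between bar and anything else above 18 N).
It fails at once if the robot touches a pot or the bar itself instead of using the pusher (contact force between any of the fingers, the arm and pot_0 above 0.5 N or contact force between any of the fingers, the arm and pot_1 above 0.5 N or contact force between any of the fingers, the arm and pot_2 above 0.5 N or contact force between any of the fingers, the arm and pot_3 above 0.5 N or contact force between any of the fingers, the arm and bar above 0.5 N).
It fails at once if a pot is tipped over (angle between any of pot_0, pot_1, pot_2, pot_3's own z axis and vertical above 0.5 rad).
It fails at once if a bystander (coin tray, jam jar, price stand, card reader) is moved by more than 15 mm (distance of any of coin_tray, jam_2, price_stand_1, card_reader from where it was at the start of the episode above 0.015 m).
It also fails if it takes over 69 s, if anything falls off the work surface, if the arm or the gripper's body presses on something with over 40 N, if the wrist force passes 120 N, or if a joint passes its speed limit or range.

ROBOT

A 7-joint arm with a two-finger parallel gripper is mounted at the origin on a cart in front of the work surface, level with it; the furniture and walls round the work are solid. World frame = base frame: x ahead of the robot, y to its left, z up, the work surface at z = 0. Lengths are in m, angles in rad, forces in N, time in s.
With the tool pointing down it reaches from about 0.425 to 0.925 m from the base axis. Payload 6.8 kg.
Tool frame: the origin (TCP) lies midway between the tips of the shut fingers; the grasp point (between the pads) lies 19 mm behind it; z points along the fingers, y is the direction in which the jaws open and shut (so a half turn about z gives the same grasp; the last joint's range is limited). The gripper opens to 85 mm and grips with 20 to 120 N. Pads are 22 mm wide; open, the fingers measure 114 mm over their backs; the gripper's body (76 mm by 85 mm) begins 54 mm behind the grasp point. The pads swing forward as they close: fully open they stand 13 mm farther back than shut.
Start: joints at [-1.338, 0.477, 0.022, 1.555, -0.011, 1.109, -0.083], TCP at [0.226, 0.636, 0.231] pointing down, gripper open.
Joint ranges: [-2.96, 2.96], [-0.34, 2.1], [-1.41, 1.46], [0.24, 2.44], [-1.37, 4.51], [0.17, 1.92], [-2.96, 2.96]. Speed limits (rad/s): [2.39, 2.39, 3.14, 3.14, 3.14, 3.14, 3.14].

INTERFACE

Orientations are given as a rotation vector (axis times angle).
In Python, from bench import r, imaging gives the robot as it stands.
- The arm moves only by the tool jog_arm, never from a script. Its argument "rows" is a list of rows, each an object with "delta_rot": the turn, a rotation vector about the tool's x, y, z in degrees, a list of three; "xyz": the shift along the tool's x, y, z in cm, a list of three; "fingers": the closure, from 0 (fully open) to 1 (shut). A call has exactly 5 rows; each row is the pose to reach, as a shift and turn from the pose measured when the call began, along the tool's axes at that moment; what a row does not reach only later rows make up. A row lasts 1/12 s, in which the tool goes at most 41.7 mm and 7.16 degrees, less where a joint would pass 70% of its speed; a pose out of reach is approached as far as the arm can. A call with a gripper value outside its range is refused whole. The fingers move at their own pace and stop on an object; "grip_force" is the grip in N (left out, the last holds). Time passes only in rows, so rows that repeat a pose let the fingers close, or fill a call up. It gives the time, the measured TCP pose, the force and the opening at its end, in the units of the state.
- r.get_obs(): the state, without advancing time (a new reading comes with each control period).
- imaging.grab_frame(name): name is "scene" or "top" or "wrist"; returns the picture (384x512x3 uint8, blue, green, red); there is no depth.
- imaging.camera_info(name): a dict with "camera_matrix" (3x3 intrinsics, pixels), "xyz" and "attitude" of the camera in the world. Camera axes: x right, y down, z forward; pixel columns grow to the right and rows downward; lengths in m; the calibration is good to about 2 mm. A picture is of the moment at which its call begins: read the wrist's pose just before it. camera_info takes no time and is no camera call; for the wrist camera it gives the pose at the moment of the call.
- r.hand_in(): hands the job in, once; it reports no verdict.
Trained networks look in the newest picture that a camera, given by its name, has taken for a name from the list of things; names that differ only in an ending like _2 or _b are one class to them, and where a whole thing is asked for, a point or a joint stands for the part that bears it (a point fixed in the world has none). Each returns a list of dicts, best first, with "conf" (0 to 1); they miss things now and then, are a little off and sometimes report something else, mostly with a low value. They report only what shows in the picture. A call takes as long as a camera call. They do not tell look-alikes from the thing itself.
- imaging.find_in(camera, query): "position" ([column, row] in pixels, amid what is visible of it).
- imaging.cut_out(camera, query): "region" (384x512 bool, what is visible of it) and "position" ([column, row] in pixels, amid what is visible of it).
- imaging.tip_of(camera, query): "position" ([column, row] in pixels: a listed point, or the origin of a listed thing).
The state is a dict: "clock": time; "joints": joint angles; "qvel": joint speeds; "tau": joint torques, N m; "tcp_pos": TCP position; "orientation": TCP orientation; "contact_force": force on the tool from outside, world axes, zero at the start; "moment": the same for the moment, N m; "grip_width": finger opening in m.
Only numpy, scipy, OpenCV 4.12 (cv2) and the standard library are available. Lean on these libraries where they do the work, as an engineer would, in place of code of your own. Each camera call takes 0.05 s, during which the arm holds its last target.

## Working session

There is one attempt and no reset: what is moved stays moved. The work goes in short steps, Python scripts to look and compute and a tool call to move; the robot and the scene stay as the last step left them, time stands still between calls to the robot, and variables do not carry over. Pictures are saved under pics/ and viewed, and the job is handed in when it is done.

Besides the shell and the picture viewer there is one more tool, called by a JSON object that holds its "fn" and its "kwargs". jog_arm: Moves the arm, as the interface text tells. Its arguments: {"type":"object","properties":{"rows":{"type":"array","items":{"type":"object","properties":{"delta_rot":{"type":"array","items":{"type":"number"}},"xyz":{"type":"array","items":{"type":"number"}},"fingers":{"type":"number"}}}},"grip_force":{"type":"number"}},"required":["rows"]}

```bash
mkdir -p pics; ls
python3 - <<'E'
from bench import r, imaging
import cv2, numpy as np
o=r.get_obs(); print(o)
for n in ("scene","top"):
    im=imaging.grab_frame(n); cv2.imwrite(f"pics/{n}0.png",im); c=imaging.camera_info(n); print(n,c)
E
```

```text
pics
{'clock': 0.0, 'joints': array([-1.33805609,  0.47778487,  0.02237805,  1.55647452, -0.01150089,
        1.10927198, -0.08305221]), 'qvel': array([ 0.00063282, -0.00086095, -0.00046934,  0.00170756, -0.00116197,
        0.00149685,  0.00138645]), 'tau': array([-2.31965705e-04, -5.96436489e+01,  1.60788082e+00, -2.81206888e+01,
        1.25232182e-02,  8.86150432e-03,  2.04654657e-05]), 'tcp_pos': array([0.22547646, 0.63559701, 0.23032692]), 'orientation': array([-5.32722192e-01, -3.09593543e+00,  2.83231607e-03]), 'contact_force': array([0.27490855, 0.41243196, 0.63095372]), 'moment': array([-0.05048103, -0.00306516, -0.05839818]), 'grip_width': 0.085588930928865}
scene {'camera_matrix': array([[410.46216538,   0.        , 255.30197119],
       [  0.        , 410.46216538, 189.64828179],
       [  0.        ,   0.        ,   1.        ]]), 'xyz': array([ 0.06245614, -0.59065326,  0.70502589]), 'attitude': array([-2.15890586,  0.76897283, -0.3699763 ])}
top {'camera_matrix': array([[396.85152291,   0.        , 258.64431223],
       [  0.        , 396.85152291, 192.57742809],
       [  0.        ,   0.        ,   1.        ]]), 'xyz': array([ 0.42245285, -0.00668035,  1.29752901]), 'attitude': array([-2.16151844,  2.15781723, -0.08434346])}
```

View pics/scene0.png

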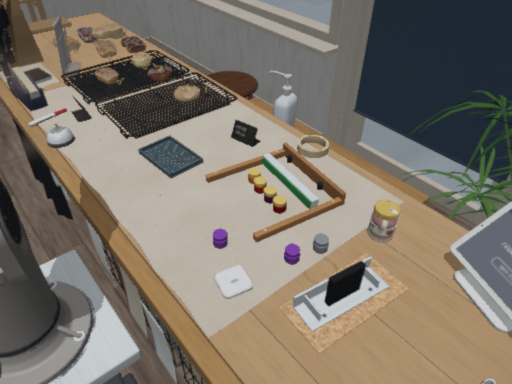

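View pics/top0.png

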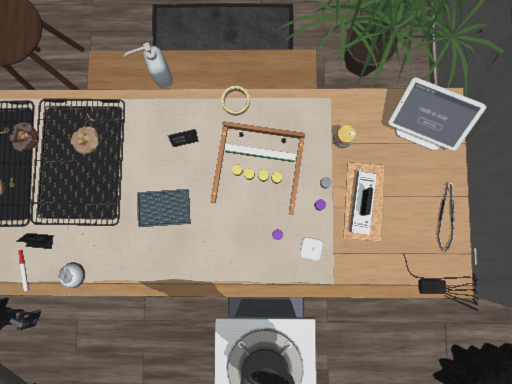

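```bash
cat > h.py <<'E'
import numpy as np, cv2
from scipy.spatial.transform import Rotation as R
def ray(c,px):
    K=np.array(c["camera_matrix"]); d=np.linalg.inv(K)@np.array([px[0],px[1],1.0])
    return R.from_rotvec(c["attitude"]).as_matrix()@d
def pl(c,px,z):
    d=ray(c,px); o=np.array(c["xyz"]); return o+d*(z-o[2])/d[2]
def proj(c,p):
    q=R.from_rotvec(c["attitude"]).as_matrix().T@(np.array(p)-c["xyz"]); u=np.array(c["camera_matrix"])@q; return u[:2]/u[2]
E
python3 - <<'E'
from bench import r, imaging
import cv2, numpy as np
from h import *
t=cv2.imread("pics/top0.png"); s=cv2.imread("pics/scene0.png")
cv2.imwrite("pics/t_push.png",cv2.resize(t[155:250,330:400],None,fx=6,fy=6,interpolation=cv2.INTER_CUBIC))
cv2.imwrite("pics/s_push.png",cv2.resize(s[240:350,270:420],None,fx=5,fy=5,interpolation=cv2.INTER_CUBIC))
cv2.imwrite("pics/t_ch.png",cv2.resize(t[110:220,200:340],None,fx=5.5,fy=5.5,interpolation=cv2.INTER_CUBIC))
c=imaging.camera_info("top");cs=imaging.camera_info("scene")
for q,z in (("pusher_grip",.066),("rest_mat_c",.004),("channel",0),("bar_face",.018)):
  for n,cc in (("top",c),("scene",cs)):
    for d in imaging.tip_of(n,q)[:2]: print(q,n,d["conf"],np.round(d["position"],1),pl(cc,d["position"],z).round(4))
for n,cc in (("top",c),("scene",cs)):
    for d in imaging.tip_of(n,"pot_0"): print("pot",n,round(d["conf"],2),np.round(d["position"],1),pl(cc,d["position"],0).round(4))
E
```

```text
pusher_grip top 0.63 [369.5 202.6] [ 0.515  -0.3225  0.066 ]
pusher_grip scene 0.89 [345.1 278.2] [ 0.5188 -0.3163  0.066 ]
rest_mat_c top 0.73 [341.6 141.9] [ 0.7206 -0.2518  0.004 ]
rest_mat_c top 0.64 [261.9 156.3] [0.6728 0.0115 0.004 ]
rest_mat_c scene 0.96 [344.4 292. ] [ 0.5349 -0.3123  0.004 ]
channel top 0.92 [260.1 149.2] [0.6975 0.0176 0.    ]
channel scene 0.82 [291.3 181.8] [0.703  0.0252 0.    ]
bar_face top 0.86 [259.8 155.8] [0.6717 0.0182 0.018 ]
bar_face scene 0.61 [284.4 183.3] [0.6679 0.0163 0.018 ]
bar_face scene 0.44 [275.1 209.9] [ 0.579  -0.0466  0.018 ]
pot top 0.65 [323.  205.2] [ 0.5113 -0.1883  0.    ]
pot top 0.62 [239.4 168.5] [0.6327 0.0859 0.    ]
pot top 0.59 [275.1 176.8] [ 0.6049 -0.0321  0.    ]
pot top 0.52 [249.1 175. ] [0.6109 0.0537 0.    ]
pot top 0.48 [264.1 177.1] [0.6039 0.0041 0.    ]
pot top 0.44 [275.3 233.6] [ 0.4186 -0.0325  0.    ]
pot top 0.4 [326.3 181.8] [ 0.5883 -0.2001  0.    ]
pot scene 0.79 [277.  211.5] [ 0.5923 -0.0398  0.    ]
pot scene 0.73 [268.5 200.5] [0.6032 0.0055 0.    ]
pot scene 0.66 [320.  248.7] [ 0.5855 -0.1956  0.    ]
pot scene 0.62 [259.7 189.4] [0.6143 0.0547 0.    ]
pot scene 0.52 [288.  258.3] [ 0.5089 -0.1704  0.    ]
pot scene 0.51 [254.5 182.8] [0.6214 0.0854 0.    ]
pot scene 0.51 [219.7 247.1] [ 0.4098 -0.0468  0.    ]
```

View pics/t_push.png

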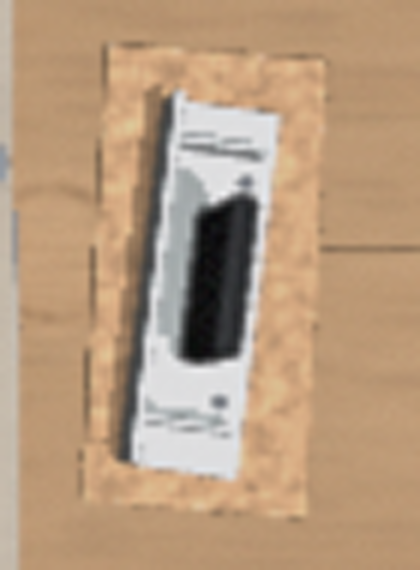

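View pics/s_push.png

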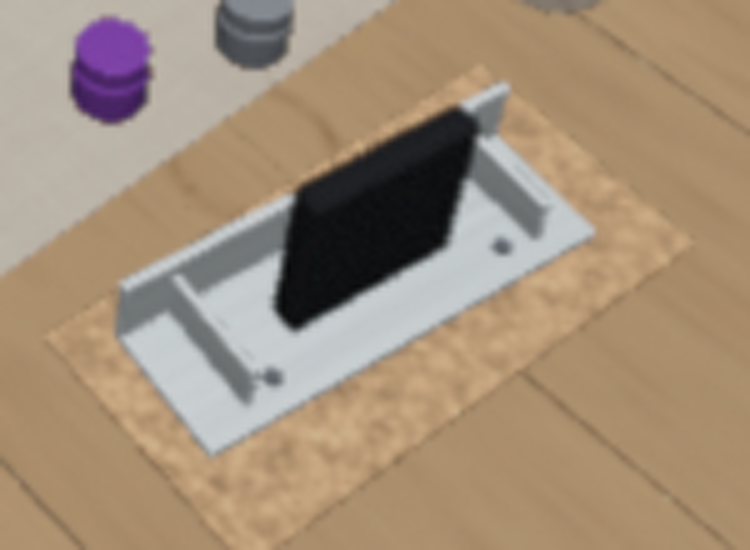

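View pics/t_ch.png

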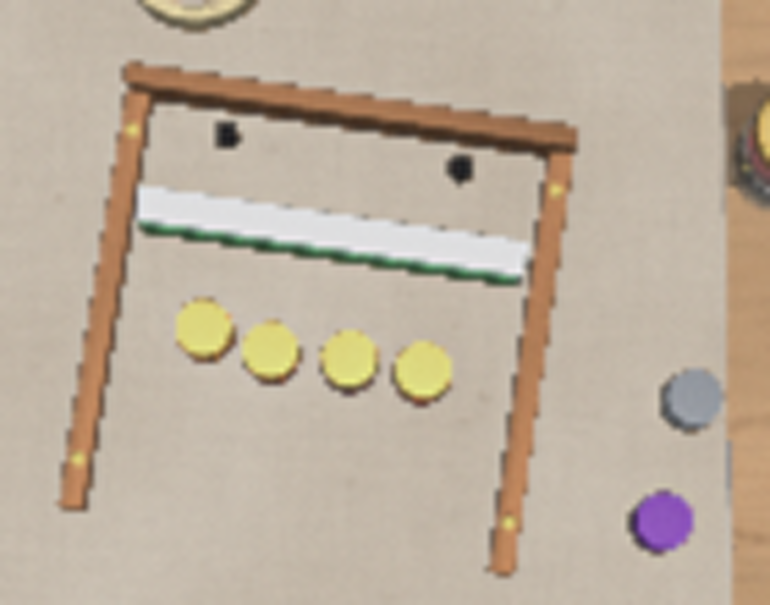

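Run:
```python
from bench import r, imaging
from h import *
c=imaging.camera_info("top");cs=imaging.camera_info("scene")
T=lambda p,z:pl(c,(330+(p[0]+.5)/6-.5,155+(p[1]+.5)/6-.5),z)[:2]
C=lambda p,z:pl(c,(200+(p[0]+.5)/5.5-.5,110+(p[1]+.5)/5.5-.5),z)[:2]
S=lambda p,z:pl(cs,(270+(p[0]+.5)/5-.5,240+(p[1]+.5)/5-.5),z)[:2]
def rep(n,P):
    P=np.array(P); print(n,P.round(4).tolist(),"mean",P.mean(0).round(4)); 
    for i in range(len(P)): d=P[i]-P[i-1]; print("   len",np.linalg.norm(d).round(4),"ang",np.degrees(np.arctan2(d[1],d[0])).round(1))
rep("mat top",[T(p,.004) for p in [(105,43),(325,60),(305,517),(83,498)]])
rep("mat scene",[S(p,.004) for p in [(483,65),(693,240),(265,550),(45,337)]])
rep("edge top",[T(p,.040) for p in [(177,92),(132,465)]])
rep("edge scene",[S(p,.040) for p in [(508,86),(120,288)]])
rep("foot back top",[T(p,.007) for p in [(278,112),(240,478)]])
rep("foot back scene",[S(p,.007) for p in [(595,231),(212,453)]])
rep("grip top scene",[S(p,.088) for p in [(460,106),(478,120),(312,212),(300,187)]])
rep("bar green top",[C(p,.038) for p in [(140,224),(520,279)]])
rep("rails",[C(p,.022) for p in [(137,190),(88,505),(490,565),(540,190)]])
rep("cross",[C(p,.040) for p in [(150,95),(555,150)]])
rep("pots",[C(p,.034) for p in [(204,328),(270,350),(349,359),(423,370)]])
rep("others",[C(p,.034) for p in [(692,399),(663,521)]])
rep("reader/jar",[pl(c,p,z)[:2] for p,z in [((312,249),.014),((346,134),.085),((278,234),.034)]])
```

```text
mat top [[0.6542, -0.2685], [0.6447, -0.3879], [0.3968, -0.3702], [0.4065, -0.2519]] mean [ 0.5255 -0.3196]
   len 0.2482 ang -3.8
   len 0.1198 ang -94.6
   len 0.2485 ang 175.9
   len 0.1187 ang 85.3
mat scene [[0.6552, -0.2719], [0.6467, -0.3889], [0.4076, -0.3714], [0.4058, -0.2535]] mean [ 0.5288 -0.3214]
   len 0.2501 ang -4.2
   len 0.1173 ang -94.2
   len 0.2397 ang 175.8
   len 0.1179 ang 90.9
edge top [[0.6214, -0.2988], [0.4242, -0.2709]] mean [ 0.5228 -0.2849]
   len 0.1991 ang -8.0
   len 0.1991 ang 172.0
edge scene [[0.6237, -0.3025], [0.4253, -0.2727]] mean [ 0.5245 -0.2876]
   len 0.2006 ang -8.5
   len 0.2006 ang 171.5
foot back top [[0.6155, -0.3608], [0.4175, -0.3353]] mean [ 0.5165 -0.3481]
   len 0.1997 ang -7.3
   len 0.1997 ang 172.7
foot back scene [[0.6163, -0.3612], [0.4191, -0.3327]] mean [ 0.5177 -0.347 ]
   len 0.1992 ang -8.2
   len 0.1992 ang 171.8
grip top scene [[0.5604, -0.318], [0.5603, -0.3269], [0.4775, -0.3162], [0.4826, -0.3055]] mean [ 0.5202 -0.3167]
   len 0.0787 ang -9.1
   len 0.0089 ang -90.7
   len 0.0834 ang 172.6
   len 0.0119 ang 64.5

[... 203 characters left out ...]
n [0.6069 0.0284]
   len 0.2397 ang 89.9
   len 0.1901 ang 171.9
   len 0.2383 ang -98.4
   len 0.2247 ang -7.8
cross [[0.7628, 0.1249], [0.7292, -0.1133]] mean [0.746  0.0058]
   len 0.2406 ang 82.0
   len 0.2406 ang -98.0
pots [[0.6248, 0.0923], [0.6118, 0.0535], [0.6064, 0.0073], [0.5999, -0.0359]] mean [0.6107 0.0293]
   len 0.1306 ang 79.0
   len 0.0409 ang -108.6
   len 0.0465 ang -96.6
   len 0.0437 ang -98.6
others [[0.5829, -0.1922], [0.5118, -0.1745]] mean [ 0.5473 -0.1833]
   len 0.0733 ang -14.0
   len 0.0733 ang 166.0
reader/jar [[0.3701, -0.1494], [0.7269, -0.2505], [0.4175, -0.0404]] mean [ 0.5048 -0.1467]
   len 0.1189 ang -113.5
   len 0.3709 ang -15.8
   len 0.374 ang 145.8
```

```bash
cat >> h.py <<'E'
def tgt_R(yaw_deg):  # tool y azimuth, pointing down
    a=np.radians(yaw_deg); y=np.array([np.cos(a),np.sin(a),0]); z=np.array([0,0,-1.]); x=np.cross(y,z)
    return np.stack([x,y,z],1)
def plan(o,p,yaw):
    R0=R.from_rotvec(o["orientation"]).as_matrix()
    d=R0.T@(np.array(p)-o["tcp_pos"])*100
    w=np.degrees(R.from_matrix(R0.T@tgt_R(yaw)).as_rotvec())
    return d.round(2),w.round(1)
def st(o):
    R0=R.from_rotvec(o["orientation"]).as_matrix()
    print("t",round(float(o["clock"]),2),"tcp",o["tcp_pos"].round(4),"yawY",np.degrees(np.arctan2(R0[1,1],R0[0,1])).round(2),"z",R0[:,2].round(4),"F",o["contact_force"].round(2),"M",o["moment"].round(2),"w",round(float(o["grip_width"]),4),"j",o["joints"].round(2))
E
cat > p.py <<'E'
import sys
from bench import r
from h import *
a=list(map(float,sys.argv[1:]))
o=r.get_obs(); st(o)
if len(a)==4: d,w=plan(o,a[:3],a[3]); print("xyz",d.tolist(),"rot",w.tolist(), "len",np.linalg.norm(d).round(2))
E
python3 p.py .5 .2 .25 75
```

```text
t 0.6 tcp [0.2256 0.6362 0.2313] yawY 70.47 z [ 0.  0. -1.] F [-0.36  0.03  0.28] M [0.   0.04 0.04] w 0.0853 j [-1.34  0.48  0.02  1.56 -0.01  1.11 -0.08]
xyz [-40.44, -31.94, -1.87] rot [0.0, -0.0, -4.5] len 51.57
```

{"fn": "jog_arm", "kwargs": {"rows": [{"xyz":[-3.2,-2.5,0],"delta_rot":[0,0,-1]},{"xyz":[-6.4,-5,0],"delta_rot":[0,0,-1.5]},{"xyz":[-9.6,-7.5,0],"delta_rot":[0,0,-2]},{"xyz":[-12.8,-10,-0.5],"delta_rot":[0,0,-3]},{"xyz":[-16,-12.5,-1],"delta_rot":[0,0,-4.5]}]}}

```text
$.rows[0]: bad value
```

```bash
python3 p.py .51 .0 .22 80
```

```text
t 0.6 tcp [0.2256 0.6362 0.2313] yawY 70.47 z [ 0.  0. -1.] F [-0.36  0.03  0.28] M [0.   0.04 0.04] w 0.0853 j [-1.34  0.48  0.02  1.56 -0.01  1.11 -0.08]
xyz [-48.07, -50.45, 1.13] rot [0.0, -0.0, -9.5] len 69.69
```

Probably fingers are required in each row.

{"fn": "jog_arm", "kwargs": {"rows": [{"xyz":[-3.2,-2.5,0],"delta_rot":[0,0,-1],"fingers":0},{"xyz":[-6.4,-5,0],"delta_rot":[0,0,-1.5],"fingers":0},{"xyz":[-9.6,-7.5,0],"delta_rot":[0,0,-2],"fingers":0},{"xyz":[-12.8,-10,-0.5],"delta_rot":[0,0,-3],"fingers":0},{"xyz":[-16,-12.5,-1],"delta_rot":[0,0,-4.5],"fingers":0}]}}

```text
clock: 1.02
tcp_pos: [0.3353, 0.463, 0.2413]
orientation: [-0.409, -3.115, 0.001]
contact_force: [1.2, -0.0, 0.2]
grip_width: 0.0855
```

```bash
python3 p.py .51 .0 .22 80
```

```text
t 1.02 tcp [0.3353 0.463  0.2413] yawY 75.03 z [-1.e-04 -4.e-04 -1.e+00] F [ 1.15 -0.03  0.21] M [ 0.03 -0.08 -0.01] w 0.0855 j [-1.09  0.3   0.05  1.8  -0.02  1.05  0.27]
xyz [-28.84, -40.21, 2.14] rot [-0.0, -0.0, -5.0] len 49.53
```

{"fn": "jog_arm", "kwargs": {"rows": [{"xyz":[-2.4,-3.3,0.2],"delta_rot":[0,0,-1],"fingers":0},{"xyz":[-4.8,-6.6,0.4],"delta_rot":[0,0,-2],"fingers":0},{"xyz":[-7.2,-9.9,0.6],"delta_rot":[0,0,-3],"fingers":0},{"xyz":[-9.6,-13.2,0.8],"delta_rot":[0,0,-4],"fingers":0},{"xyz":[-12,-16.6,1],"delta_rot":[0,0,-5],"fingers":0}]}}

```text
clock: 1.43
tcp_pos: [0.4088, 0.2699, 0.2316]
orientation: [0.271, 3.129, 0.001]
contact_force: [0.3, 1.0, -0.3]
grip_width: 0.0857
```

```bash
python3 p.py .52 -.1 .22 81.9
```

```text
t 1.43 tcp [0.4088 0.2699 0.2316] yawY 80.09 z [ 5.e-04  4.e-04 -1.e+00] F [ 0.28  1.04 -0.26] M [ 0.04 -0.07  0.01] w 0.0857 j [-0.83  0.17  0.14  2.   -0.03  0.98  0.72]
xyz [-17.32, -34.52, 1.15] rot [0.0, 0.0, -1.8] len 38.64
```

{"fn": "jog_arm", "kwargs": {"rows": [{"xyz":[-1.8,-3.6,0.2],"delta_rot":[0,0,-0.4],"fingers":0},{"xyz":[-3.6,-7.2,0.4],"delta_rot":[0,0,-0.8],"fingers":0},{"xyz":[-5.4,-10.8,0.6],"delta_rot":[0,0,-1.2],"fingers":0},{"xyz":[-7.2,-14.4,0.8],"delta_rot":[0,0,-1.5],"fingers":0},{"xyz":[-9,-18,1],"delta_rot":[0,0,-1.8],"fingers":0}]}}

```text
clock: 1.85
tcp_pos: [0.4668, 0.0752, 0.222]
orientation: [0.222, 3.132, 0.002]
contact_force: [0.8, 1.1, 1.1]
grip_width: 0.0855
```

```bash
python3 p.py .519 -.28 .22 81.9
```

```text
t 1.85 tcp [0.4668 0.0752 0.222 ] yawY 81.91 z [ 0.0016  0.0011 -1.    ] F [0.76 1.06 1.07] M [ 0.02 -0.04  0.03] w 0.0855 j [-0.55  0.15  0.29  2.05 -0.05  0.95  1.2 ]
xyz [-10.17, -34.43, 0.17] rot [0.1, 0.1, 0.0] len 35.9
```

{"fn": "jog_arm", "kwargs": {"rows": [{"xyz":[-1.1,-3.6,0],"delta_rot":[0,0,0],"fingers":0},{"xyz":[-2.2,-7.3,0],"delta_rot":[0,0,0],"fingers":0},{"xyz":[-3.3,-11,0],"delta_rot":[0,0,0],"fingers":0},{"xyz":[-4.4,-14.7,0],"delta_rot":[0,0,0],"fingers":0},{"xyz":[-5.5,-18.4,0],"delta_rot":[0,0,0],"fingers":0}]}}

```text
clock: 2.27
tcp_pos: [0.4954, -0.1166, 0.2222]
orientation: [0.221, 3.131, 0.002]
contact_force: [0.3, 1.0, -1.0]
grip_width: 0.0857
```

```bash
python3 p.py .52 -.25 .22 81.9
```

```text
t 2.27 tcp [ 0.4954 -0.1166  0.2222] yawY 81.92 z [ 0.0025  0.0013 -1.    ] F [ 0.33  1.01 -0.96] M [ 0.01 -0.09 -0.01] w 0.0857 j [-0.26  0.22  0.43  1.98 -0.11  0.96  1.66]
xyz [-4.31, -12.86, 0.21] rot [0.1, 0.1, 0.0] len 13.56
```

{"fn": "jog_arm", "kwargs": {"rows": [{"xyz":[-1,-3.6,0],"delta_rot":[0,0,0],"fingers":0},{"xyz":[-2.1,-7.2,0],"delta_rot":[0.1,0.1,0],"fingers":0},{"xyz":[-3.2,-10.8,0.2],"delta_rot":[0.1,0.1,0],"fingers":0},{"xyz":[-4.3,-14.4,0.2],"delta_rot":[0.1,0.1,0],"fingers":0},{"xyz":[-5.2,-17.5,0.2],"delta_rot":[0.1,0.1,0],"fingers":0}]}}

```text
clock: 2.68
tcp_pos: [0.5223, -0.2999, 0.2202]
orientation: [0.223, 3.133, -0.001]
contact_force: [0.2, 0.3, 0.1]
grip_width: 0.0853
```

```bash
python3 p.py .5202 -.3168 .15 81.9
python3 - <<'E'
from bench import r, imaging
from h import *
c=imaging.camera_info("wrist"); im=imaging.grab_frame("wrist"); cv2.imwrite("pics/w1.png",im); print(c)
for n in ("wrist",):
  for q,z in (("pusher_grip",.066),("rest_mat_c",.004)):
    for d in imaging.tip_of(n,q)[:2]: print(q,d["conf"],d["position"],pl(c,d["position"],z))
E
```

```text
t 2.68 tcp [ 0.5223 -0.2999  0.2202] yawY 81.87 z [ 1.e-03 -9.e-04 -1.e+00] F [0.16 0.29 0.06] M [ 0.01 -0.1  -0.02] w 0.0853 j [ 0.04  0.4   0.49  1.78 -0.21  1.02  2.04]
xyz [-0.03, -1.7, 7.02] rot [-0.0, 0.1, -0.0] len 7.22
{'camera_matrix': array([[274.26593712,   0.        , 255.79455404],
       [  0.        , 274.26593712, 195.67554647],
       [  0.        ,   0.        ,   1.        ]]), 'xyz': array([ 0.4479813 , -0.28864649,  0.3625852 ]), 'attitude': array([2.19283944, 1.90211672, 0.28710419])}
pusher_grip 0.79 [238.8, 181.8] [ 0.51969591 -0.31772159  0.066     ]
```

View pics/w1.png

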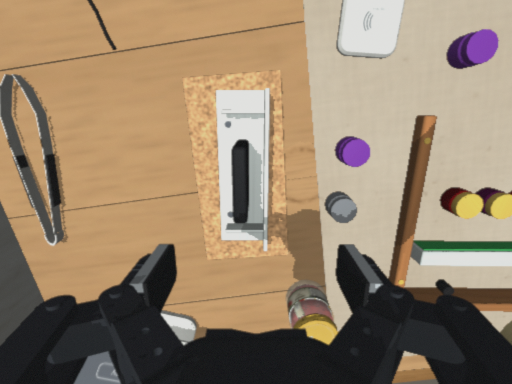

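{"fn": "jog_arm", "kwargs": {"rows": [{"xyz":[0,-0.6,2],"delta_rot":[0,0.1,0],"fingers":0},{"xyz":[0,-1.2,5],"delta_rot":[0,0.1,0],"fingers":0},{"xyz":[0,-1.7,8],"delta_rot":[0,0.1,0],"fingers":0},{"xyz":[0,-1.7,10],"delta_rot":[0,0.1,0],"fingers":0},{"xyz":[0,-1.7,10.5],"delta_rot":[0,0.1,0],"fingers":0}]}}

```text
clock: 3.25
tcp_pos: [0.5173, -0.3148, 0.1116]
orientation: [-0.227, -3.127, -0.002]
contact_force: [-0.6, -0.5, 0.8]
grip_width: 0.0854
```

```bash
python3 p.py .5201 -.3170 .051 81.9
```

```text
t 3.25 tcp [ 0.5173 -0.3148  0.1116] yawY 81.71 z [-0.0066  0.0017 -1.    ] F [-0.57 -0.51  0.85] M [0.07 0.02 0.05] w 0.0854 j [ 0.12  0.54  0.44  1.85 -0.3   0.83  2.13]
xyz [-0.35, -0.19, 6.06] rot [0.0, -0.4, -0.2] len 6.07
```

{"fn": "jog_arm", "kwargs": {"rows": [{"xyz":[-0.3,-0.2,1.5],"delta_rot":[0,-0.4,0.2],"fingers":0},{"xyz":[-0.3,-0.2,3.5],"delta_rot":[0,-0.4,0.2],"fingers":0},{"xyz":[-0.3,-0.2,5],"delta_rot":[0,-0.4,0.2],"fingers":0},{"xyz":[-0.3,-0.2,6],"delta_rot":[0,-0.4,0.2],"fingers":0},{"xyz":[-0.3,-0.2,6],"delta_rot":[0,-0.4,0.2],"fingers":0}]}}

```text
clock: 3.67
tcp_pos: [0.5193, -0.3154, 0.0505]
orientation: [-0.23, -3.131, -0.004]
contact_force: [-0.1, 1.1, -0.8]
grip_width: 0.0853
```

```bash
python3 p.py .5201 -.3170 .051 81.9
python3 - <<'E'
from bench import r, imaging
import cv2
cv2.imwrite("pics/s2.png",cv2.resize(imaging.grab_frame("scene")[180:370,230:430],None,fx=3,fy=3,interpolation=cv2.INTER_CUBIC))
cv2.imwrite("pics/w2.png",imaging.grab_frame("wrist"))
E
```

```text
t 3.67 tcp [ 0.5193 -0.3154  0.0505] yawY 81.6 z [-0.0017  0.0024 -1.    ] F [-0.14  1.06 -0.76] M [ 0.01 -0.01  0.03] w 0.0853 j [ 0.16  0.62  0.39  1.87 -0.35  0.72  2.17]
xyz [-0.1, -0.15, -0.05] rot [0.1, -0.1, -0.3] len 0.19
```

View pics/s2.png

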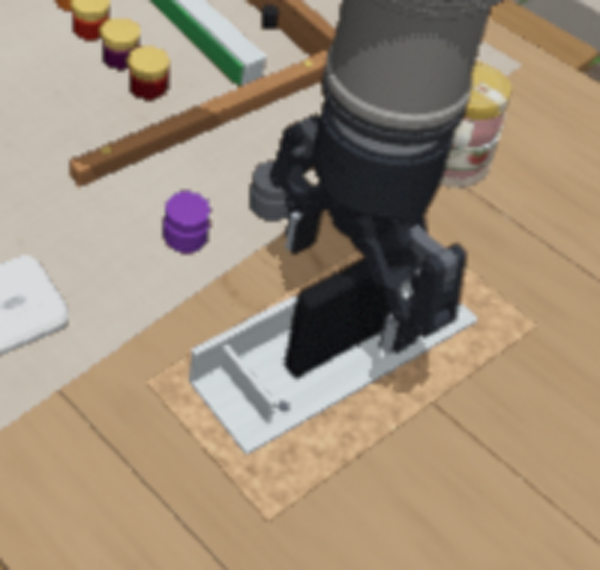

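View pics/w2.png

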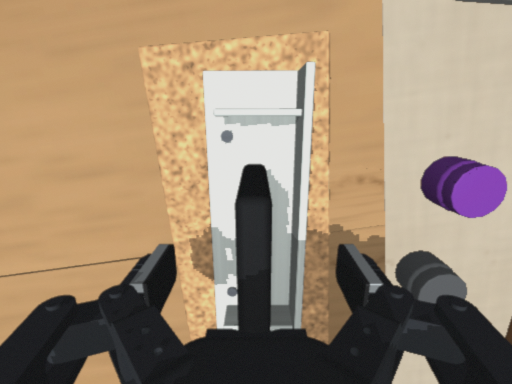

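{"fn": "jog_arm", "kwargs": {"rows": [{"xyz":[-0.1,-0.15,0],"delta_rot":[0,0,-0.3],"fingers":0.4},{"xyz":[-0.1,-0.15,0],"delta_rot":[0,0,-0.3],"fingers":0.7},{"xyz":[-0.1,-0.15,0],"delta_rot":[0,0,-0.3],"fingers":1},{"xyz":[-0.1,-0.15,0],"delta_rot":[0,0,-0.3],"fingers":1},{"xyz":[-0.1,-0.15,0],"delta_rot":[0,0,-0.3],"fingers":1}], "grip_force": 80}}

```text
clock: 4.18
tcp_pos: [0.5212, -0.3185, 0.0528]
orientation: [0.223, 3.132, 0.001]
contact_force: [0.0, -0.5, 0.4]
grip_width: 0.0257
```

{"fn": "jog_arm", "kwargs": {"rows": [{"xyz":[0,0,0],"delta_rot":[0,0,0],"fingers":1},{"xyz":[0,0,0],"delta_rot":[0,0,0],"fingers":1},{"xyz":[0,0,0],"delta_rot":[0,0,0],"fingers":1},{"xyz":[0,0,0],"delta_rot":[0,0,0],"fingers":1},{"xyz":[0,0,0],"delta_rot":[0,0,0],"fingers":1}]}}

```text
clock: 4.6
tcp_pos: [0.5212, -0.3184, 0.0529]
orientation: [0.223, 3.132, 0.001]
contact_force: [-0.5, 0.7, 1.6]
grip_width: 0.0151
```

```bash
python3 p.py .52 -.317 .14 81.9
```

```text
t 4.6 tcp [ 0.5212 -0.3184  0.0529] yawY 81.85 z [ 1.6e-03  5.0e-04 -1.0e+00] F [-0.46  0.71  1.65] M [ 0.01  0.2  -0.02] w 0.0151 j [ 0.16  0.62  0.39  1.87 -0.35  0.72  2.18]
xyz [0.13, 0.13, -8.71] rot [0.0, 0.1, -0.1] len 8.71
```

{"fn": "jog_arm", "kwargs": {"rows": [{"xyz":[0,0,-1],"delta_rot":[0,0,0],"fingers":1},{"xyz":[0,0,-3],"delta_rot":[0,0,0],"fingers":1},{"xyz":[0,0,-5],"delta_rot":[0,0,0],"fingers":1},{"xyz":[0,0,-7],"delta_rot":[0,0,0],"fingers":1},{"xyz":[0,0.1,-8.7],"delta_rot":[0,0,0],"fingers":1}]}}

```text
clock: 5.02
tcp_pos: [0.5209, -0.3178, 0.1414]
orientation: [0.224, 3.132, 0.0]
contact_force: [0.6, -0.4, -3.3]
grip_width: 0.0148
```

```bash
python3 p.py .52 -.2 .14 46.9; python3 p.py .5344 .0381 .12 -8.1
```

```text
t 5.02 tcp [ 0.5209 -0.3178  0.1414] yawY 81.81 z [ 1.6e-03  2.0e-04 -1.0e+00] F [ 0.57 -0.45 -3.26] M [-0.05 -0.02 -0.01] w 0.0148 j [ 0.11  0.5   0.45  1.82 -0.28  0.88  2.12]
xyz [1.77, 11.65, 0.14] rot [0.1, 0.1, 34.9] len 11.78
t 5.02 tcp [ 0.5209 -0.3178  0.1414] yawY 81.81 z [ 1.6e-03  2.0e-04 -1.0e+00] F [ 0.57 -0.45 -3.26] M [-0.05 -0.02 -0.01] w 0.0148 j [ 0.11  0.5   0.45  1.82 -0.28  0.88  2.12]
xyz [3.74, 35.42, 2.15] rot [0.1, 0.1, 89.9] len 35.68
```

{"fn": "jog_arm", "kwargs": {"rows": [{"xyz":[0.4,2.4,0],"delta_rot":[0,0,6],"fingers":1},{"xyz":[0.7,4.8,0],"delta_rot":[0,0,12],"fingers":1},{"xyz":[1,7.2,0],"delta_rot":[0,0,18],"fingers":1},{"xyz":[1.4,9.6,0],"delta_rot":[0,0,24],"fingers":1},{"xyz":[1.8,12,0],"delta_rot":[0,0,30],"fingers":1}]}}

```text
clock: 5.43
tcp_pos: [0.5197, -0.1953, 0.1417]
orientation: [1.035, 2.965, 0.002]
contact_force: [0.3, 0.3, -2.6]
grip_width: 0.015
```

```bash
python3 p.py .5275 -.08 .13 21.9
```

```text
t 5.43 tcp [ 0.5197 -0.1953  0.1417] yawY 51.5 z [ 1.4e-03  6.0e-04 -1.0e+00] F [ 0.25  0.32 -2.57] M [-0.01  0.03 -0.02] w 0.015 j [-0.21  0.44  0.59  1.96 -0.33  0.84  1.46]
xyz [6.57, 9.5, 1.17] rot [0.1, 0.0, 29.6] len 11.61
```

{"fn": "jog_arm", "kwargs": {"rows": [{"xyz":[1.3,1.9,0],"delta_rot":[0,0,6],"fingers":1},{"xyz":[2.6,3.8,0],"delta_rot":[0,0,12],"fingers":1},{"xyz":[3.9,5.7,0],"delta_rot":[0,0,18],"fingers":1},{"xyz":[5.2,7.6,0],"delta_rot":[0,0,24],"fingers":1},{"xyz":[6.6,9.5,0],"delta_rot":[0,0,29.6],"fingers":1}]}}

```text
clock: 5.85
tcp_pos: [0.527, -0.0787, 0.1421]
orientation: [1.766, 2.598, 0.002]
contact_force: [0.1, 1.3, -2.6]
grip_width: 0.0154
```

```bash
python3 p.py .5344 .0381 .13 -8.1
```

```text
t 5.85 tcp [ 0.527  -0.0787  0.1421] yawY 21.6 z [ 1.3e-03  9.0e-04 -1.0e+00] F [ 0.14  1.27 -2.57] M [ 0.05 -0.04  0.03] w 0.0154 j [-0.54  0.43  0.73  2.02 -0.39  0.83  0.79]
xyz [10.58, 4.98, 1.22] rot [0.1, -0.0, 29.7] len 11.76
```

{"fn": "jog_arm", "kwargs": {"rows": [{"xyz":[2.1,1,0],"delta_rot":[0,0,6],"fingers":1},{"xyz":[4.2,2,0],"delta_rot":[0,0,12],"fingers":1},{"xyz":[6.4,3,0],"delta_rot":[0,0,18],"fingers":1},{"xyz":[8.5,4,0.5],"delta_rot":[0,0,24],"fingers":1},{"xyz":[10.6,5,1],"delta_rot":[0.1,0,29.7],"fingers":1}]}}

```text
clock: 6.27
tcp_pos: [0.5343, 0.0398, 0.1326]
orientation: [-2.377, -2.052, -0.002]
contact_force: [-0.6, 0.2, -2.4]
grip_width: 0.0152
```

```bash
python3 p.py .5344 .0381 .10 -8.1;  python3 - <<'E'
from bench import r, imaging
import cv2
cv2.imwrite("pics/s3.png",cv2.resize(imaging.grab_frame("scene")[110:290,150:370],None,fx=3.5,fy=3.3,interpolation=cv2.INTER_CUBIC))
cv2.imwrite("pics/w3.png",imaging.grab_frame("wrist"))
E
```

```text
t 6.27 tcp [0.5343 0.0398 0.1326] yawY -8.39 z [-1.0e-04  1.7e-03 -1.0e+00] F [-0.59  0.16 -2.39] M [ 0.01 -0.04  0.04] w 0.0152 j [-0.84  0.5   0.85  2.02 -0.51  0.84  0.15]
xyz [-0.17, 0.04, 3.26] rot [-0.0, -0.1, -0.3] len 3.26
```

View pics/s3.png

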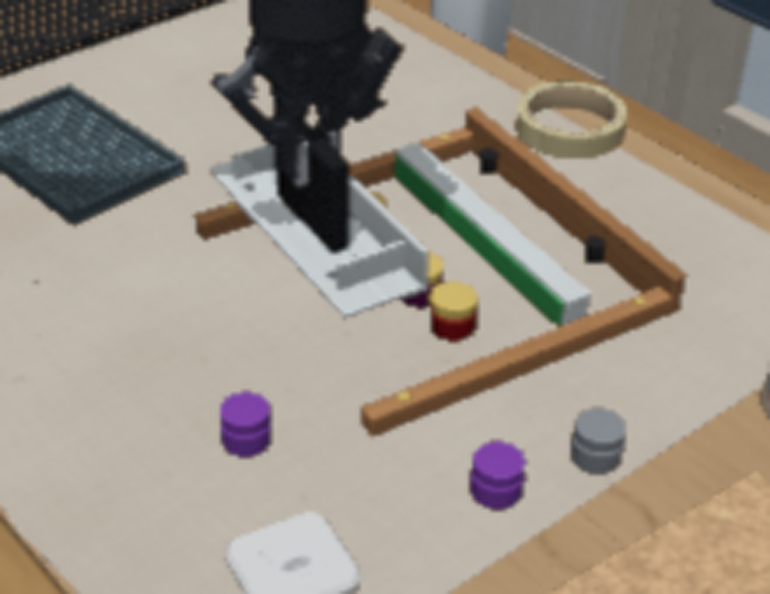

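View pics/w3.png

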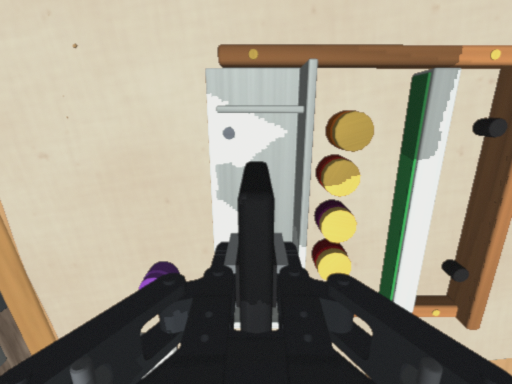

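{"fn": "jog_arm", "kwargs": {"rows": [{"xyz":[-0.15,0,2],"delta_rot":[0,-0.1,-0.3],"fingers":1},{"xyz":[-0.15,0,4],"delta_rot":[0,-0.1,-0.3],"fingers":1},{"xyz":[-0.15,0,6],"delta_rot":[0,-0.1,-0.3],"fingers":1},{"xyz":[-0.15,0,7.3],"delta_rot":[0,-0.1,-0.3],"fingers":1},{"xyz":[-0.15,0,7.6],"delta_rot":[0,-0.1,-0.3],"fingers":1}]}}

```text
clock: 6.78
tcp_pos: [0.5321, 0.0421, 0.0535]
orientation: [-2.36, -2.068, 0.007]
contact_force: [-0.3, -0.4, -3.4]
grip_width: 0.0146
```

```bash
python3 p.py .5344 .0381 .0505 -8.1;  python3 - <<'E'
from bench import r, imaging
import cv2
cv2.imwrite("pics/s4.png",cv2.resize(imaging.grab_frame("scene")[110:290,150:370],None,fx=3.5,fy=3.3,interpolation=cv2.INTER_CUBIC))
cv2.imwrite("pics/t4.png",cv2.resize(imaging.grab_frame("top")[110:220,200:340],None,fx=5.5,fy=5.5,interpolation=cv2.INTER_CUBIC))
cv2.imwrite("pics/w4.png",imaging.grab_frame("wrist"))
E
```

```text
t 6.78 tcp [0.5321 0.0421 0.0535] yawY -7.54 z [-0.0064  0.     -1.    ] F [-0.3  -0.38 -3.37] M [ 0.    0.01 -0.05] w 0.0146 j [-0.74  0.61  0.72  2.06 -0.63  0.7   0.26]
xyz [-0.37, 0.28, 0.3] rot [-0.4, 0.0, 0.6] len 0.55
```

View pics/s4.png

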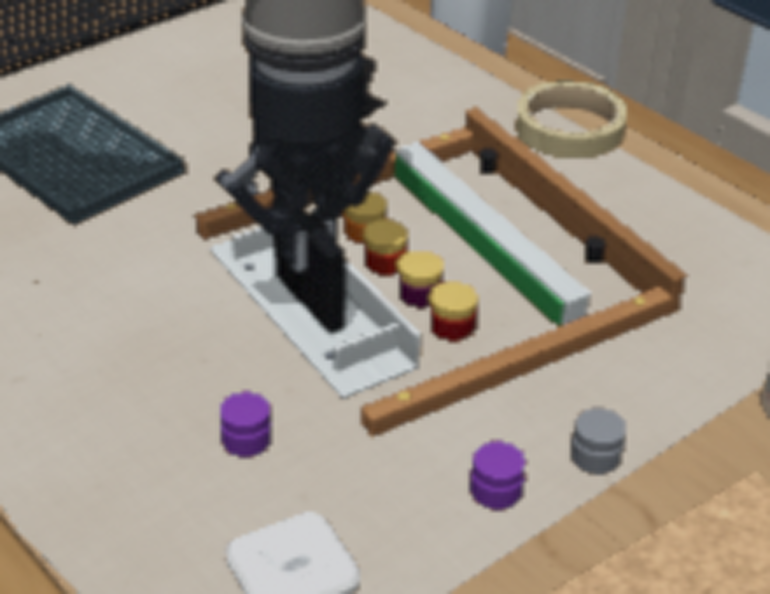

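View pics/w4.png

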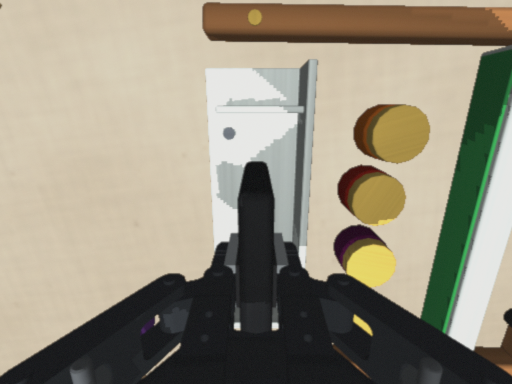

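View pics/t4.png

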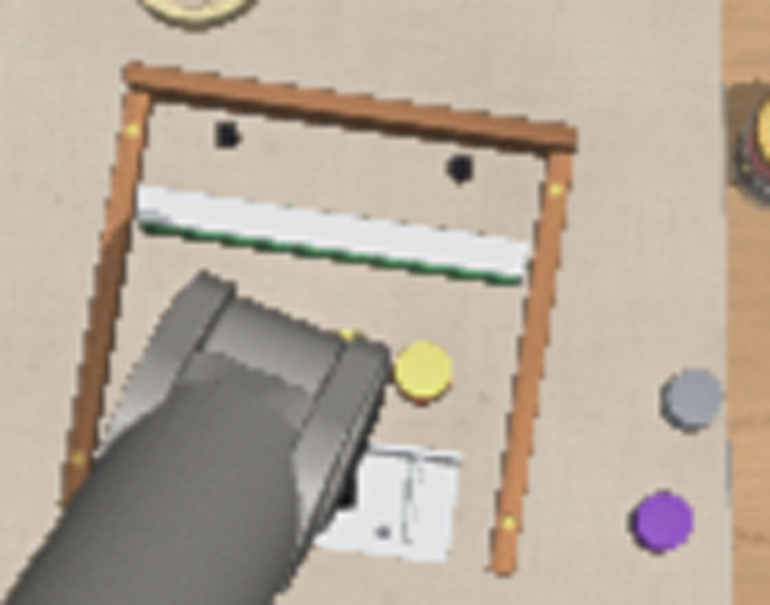

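{"fn": "jog_arm", "kwargs": {"rows": [{"xyz":[-0.2,0.1,0.2],"delta_rot":[-0.2,0,0.3],"fingers":1},{"xyz":[-0.4,0.3,0.3],"delta_rot":[-0.4,0,0.6],"fingers":1},{"xyz":[-0.4,0.3,0.3],"delta_rot":[-0.4,0,0.6],"fingers":1},{"xyz":[-0.4,0.3,0.3],"delta_rot":[-0.4,0,0.6],"fingers":1},{"xyz":[-0.4,0.3,0.3],"delta_rot":[-0.4,0,0.6],"fingers":1}]}}

```text
clock: 7.35
tcp_pos: [0.5365, 0.0376, 0.0531]
orientation: [2.372, 2.055, 0.005]
contact_force: [-0.7, 0.5, -2.1]
grip_width: 0.015
```

```bash
python3 p.py .5542 .0353 .0503 -8.1
```

```text
t 7.35 tcp [0.5365 0.0376 0.0531] yawY -8.18 z [ 4.8e-03 -2.0e-04 -1.0e+00] F [-0.66  0.46 -2.14] M [ 0.03  0.1  -0.03] w 0.015 j [-0.73  0.61  0.72  2.06 -0.64  0.69  0.26]
xyz [0.02, 1.78, 0.29] rot [0.3, -0.0, -0.1] len 1.8
```

{"fn": "jog_arm", "kwargs": {"rows": [{"xyz":[0,0.2,0.3],"delta_rot":[0.2,0,0],"fingers":1},{"xyz":[0,0.4,0.4],"delta_rot":[0.3,0,0],"fingers":1},{"xyz":[0,0.6,0.4],"delta_rot":[0.3,0,0],"fingers":1},{"xyz":[0,0.8,0.4],"delta_rot":[0.3,0,0],"fingers":1},{"xyz":[0,1,0.4],"delta_rot":[0.3,0,0],"fingers":1}]}}

```text
clock: 7.77
tcp_pos: [0.5467, 0.0362, 0.049]
orientation: [-2.374, -2.057, 0.0]
contact_force: [-0.5, 0.4, -2.3]
grip_width: 0.0147
```

```bash
python3 p.py .5542 .0353 .0503 -8.1
```

```text
t 7.77 tcp [0.5467 0.0362 0.049 ] yawY -8.18 z [-4.e-04  4.e-04 -1.e+00] F [-0.47  0.38 -2.29] M [ 0.    0.02 -0.03] w 0.0147 j [-0.72  0.64  0.71  2.03 -0.64  0.71  0.27]
xyz [0.02, 0.75, -0.13] rot [-0.0, -0.0, -0.1] len 0.76
```

{"fn": "jog_arm", "kwargs": {"rows": [{"xyz":[0,0.25,-0.1],"delta_rot":[0,0,0],"fingers":1},{"xyz":[0,0.5,-0.15],"delta_rot":[0,0,0],"fingers":1},{"xyz":[0,0.75,-0.15],"delta_rot":[0,0,0],"fingers":1},{"xyz":[0,1,-0.15],"delta_rot":[0,0,0],"fingers":1},{"xyz":[0,1.25,-0.15],"delta_rot":[0,0,0],"fingers":1}]}}

```text
clock: 8.18
tcp_pos: [0.5594, 0.0343, 0.0505]
orientation: [-2.374, -2.057, 0.0]
contact_force: [-0.1, 0.3, -3.3]
grip_width: 0.0152
```

```bash
python3 p.py .5728 .0328 .0503 -8.1
```

```text
t 8.18 tcp [0.5594 0.0343 0.0505] yawY -8.18 z [-4.e-04  4.e-04 -1.e+00] F [-0.06  0.33 -3.29] M [ 0.   -0.03  0.  ] w 0.0152 j [-0.7   0.65  0.71  2.   -0.64  0.73  0.27]
xyz [0.04, 1.35, 0.02] rot [-0.0, -0.0, -0.1] len 1.35
```

{"fn": "jog_arm", "kwargs": {"rows": [{"xyz":[0,0.25,0],"delta_rot":[0,0,0],"fingers":1},{"xyz":[0,0.5,0],"delta_rot":[0,0,0],"fingers":1},{"xyz":[0,0.75,0],"delta_rot":[0,0,0],"fingers":1},{"xyz":[0,1,0],"delta_rot":[0,0,0],"fingers":1},{"xyz":[0,1.25,0],"delta_rot":[0,0,0],"fingers":1}]}}

```text
clock: 8.6
tcp_pos: [0.5719, 0.0326, 0.0504]
orientation: [-2.374, -2.057, 0.0]
contact_force: [-0.9, -0.5, -2.7]
grip_width: 0.0152
```

{"fn": "jog_arm", "kwargs": {"rows": [{"xyz":[0,0.25,0],"delta_rot":[0,0,0],"fingers":1},{"xyz":[0,0.5,0],"delta_rot":[0,0,0],"fingers":1},{"xyz":[0,0.75,0],"delta_rot":[0,0,0],"fingers":1},{"xyz":[0,1,0],"delta_rot":[0,0,0],"fingers":1},{"xyz":[0,1.25,0],"delta_rot":[0,0,0],"fingers":1}]}}

```text
clock: 9.02
tcp_pos: [0.5845, 0.0307, 0.0504]
orientation: [-2.374, -2.057, 0.0]
contact_force: [-1.1, 0.4, -2.6]
grip_width: 0.0148
```

```bash
python3 p.py .6027 .0286 .0503 -8.1
python3 - <<'E'
from bench import r, imaging
import cv2
cv2.imwrite("pics/s5.png",cv2.resize(imaging.grab_frame("scene")[110:290,150:370],None,fx=3.5,fy=3.3,interpolation=cv2.INTER_CUBIC))
E
```

```text
t 9.02 tcp [0.5845 0.0307 0.0504] yawY -8.18 z [-7.e-04  4.e-04 -1.e+00] F [-1.13  0.4  -2.65] M [-0.    0.12  0.  ] w 0.0148 j [-0.68  0.68  0.71  1.94 -0.64  0.76  0.27]
xyz [0.05, 1.84, 0.01] rot [-0.0, -0.0, -0.1] len 1.84
```

View pics/s5.png

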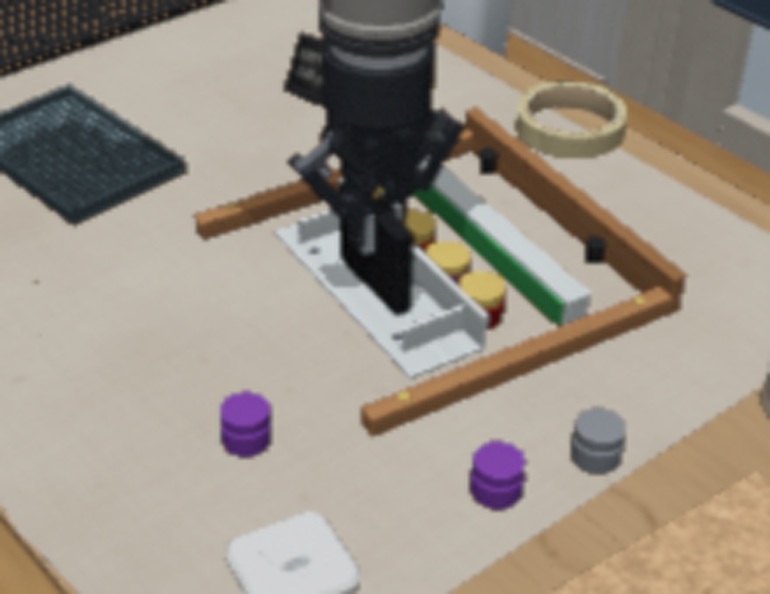

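{"fn": "jog_arm", "kwargs": {"rows": [{"xyz":[0,0.25,0],"delta_rot":[0,0,0],"fingers":1},{"xyz":[0,0.5,0],"delta_rot":[0,0,0],"fingers":1},{"xyz":[0,0.75,0],"delta_rot":[0,0,0],"fingers":1},{"xyz":[0,1,0],"delta_rot":[0,0,0],"fingers":1},{"xyz":[0,1.25,0],"delta_rot":[0,0,0],"fingers":1}]}}

```text
clock: 9.48
tcp_pos: [0.5977, 0.0289, 0.0505]
orientation: [-2.374, -2.057, -0.0]
contact_force: [-0.4, -0.3, -2.5]
grip_width: 0.0149
```

{"fn": "jog_arm", "kwargs": {"rows": [{"xyz":[0,0.15,0],"delta_rot":[0,0,0],"fingers":1},{"xyz":[0,0.3,0],"delta_rot":[0,0,0],"fingers":1},{"xyz":[0,0.45,0],"delta_rot":[0,0,0],"fingers":1},{"xyz":[0,0.6,0],"delta_rot":[0,0,0],"fingers":1},{"xyz":[0,0.75,0],"delta_rot":[0,0,0],"fingers":1}]}}

```text
clock: 9.9
tcp_pos: [0.6036, 0.028, 0.05]
orientation: [-2.372, -2.055, 0.003]
contact_force: [-5.2, 1.2, -2.2]
grip_width: 0.0151
```

```bash
python3 p.py .6307 .0246 .0503 -8.1
```

```text
t 9.9 tcp [0.6036 0.028  0.05  ] yawY -8.2 z [-3.2e-03  9.0e-04 -1.0e+00] F [-5.16  1.25 -2.2 ] M [ 0.14  1.14 -0.21] w 0.0151 j [-0.65  0.71  0.71  1.9  -0.64  0.78  0.27]
xyz [0.05, 2.73, -0.04] rot [-0.2, -0.0, -0.1] len 2.73
```

{"fn": "jog_arm", "kwargs": {"rows": [{"xyz":[0,0.25,0],"delta_rot":[0,0,0],"fingers":1},{"xyz":[0,0.4,0],"delta_rot":[0,0,0],"fingers":1},{"xyz":[0,0.55,0],"delta_rot":[0,0,0],"fingers":1},{"xyz":[0,0.7,0],"delta_rot":[0,0,0],"fingers":1},{"xyz":[0,0.85,0],"delta_rot":[0,0,0],"fingers":1}]}}

```text
clock: 10.32
tcp_pos: [0.612, 0.0267, 0.0498]
orientation: [-2.372, -2.055, 0.003]
contact_force: [-4.4, 0.8, -2.2]
grip_width: 0.0151
```

```bash
python3 p.py .6307 .0246 .0503 -8.1
python3 - <<'E'
from bench import r, imaging
import cv2
cv2.imwrite("pics/s6.png",cv2.resize(imaging.grab_frame("scene")[110:290,150:370],None,fx=3.5,fy=3.3,interpolation=cv2.INTER_CUBIC))
cv2.imwrite("pics/w6.png",imaging.grab_frame("wrist"))
E
```

```text
t 10.32 tcp [0.612  0.0267 0.0498] yawY -8.2 z [-3.6e-03  8.0e-04 -1.0e+00] F [-4.38  0.76 -2.16] M [ 0.18  1.02 -0.26] w 0.0151 j [-0.64  0.72  0.71  1.87 -0.64  0.8   0.27]
xyz [0.06, 1.88, -0.06] rot [-0.2, -0.0, -0.1] len 1.88
```

View pics/s6.png

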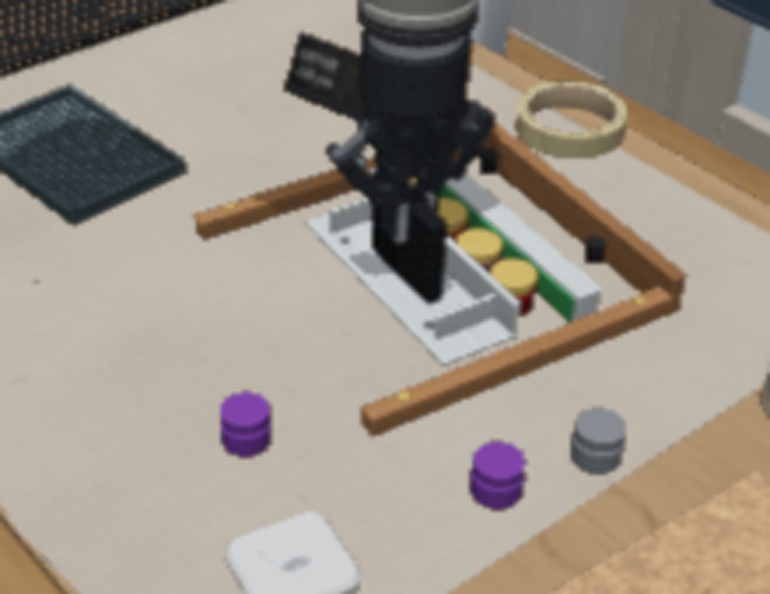

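View pics/w6.png

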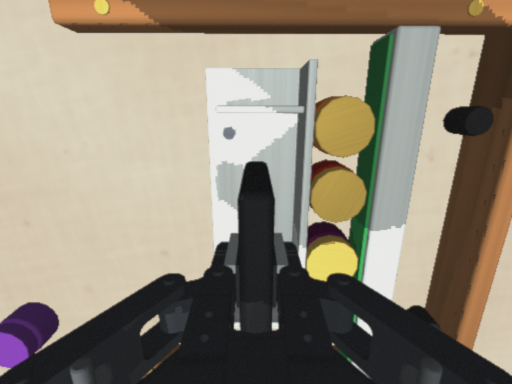

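{"fn": "jog_arm", "kwargs": {"rows": [{"xyz":[0,0.2,0],"delta_rot":[0,0,0],"fingers":1},{"xyz":[0,0.35,0],"delta_rot":[0,0,0],"fingers":1},{"xyz":[0,0.5,0],"delta_rot":[0,0,0],"fingers":1},{"xyz":[0,0.65,0],"delta_rot":[0,0,0],"fingers":1},{"xyz":[0,0.8,0],"delta_rot":[0,0,0],"fingers":1}]}}

```text
clock: 10.83
tcp_pos: [0.6205, 0.0255, 0.05]
orientation: [-2.373, -2.055, 0.003]
contact_force: [-4.1, -0.3, -2.2]
grip_width: 0.0147
```

{"fn": "jog_arm", "kwargs": {"rows": [{"xyz":[0,0.2,0],"delta_rot":[0,0,0],"fingers":1},{"xyz":[0,0.27,0],"delta_rot":[0,0,0],"fingers":1},{"xyz":[0,0.34,0],"delta_rot":[0,0,0],"fingers":1},{"xyz":[0,0.41,0],"delta_rot":[0,0,0],"fingers":1},{"xyz":[0,0.48,0],"delta_rot":[0,0,0],"fingers":1}]}}

```text
clock: 11.25
tcp_pos: [0.6253, 0.0248, 0.05]
orientation: [-2.373, -2.055, 0.003]
contact_force: [-4.9, -0.1, -2.4]
grip_width: 0.015
```

```bash
python3 p.py .6307 .0246 .0503 -8.1
```

```text
t 11.25 tcp [0.6253 0.0248 0.05  ] yawY -8.2 z [-2.8e-03  7.0e-04 -1.0e+00] F [-4.87 -0.13 -2.42] M [ 0.19  0.97 -0.19] w 0.015 j [-0.63  0.73  0.7   1.84 -0.64  0.81  0.27]
xyz [0.06, 0.54, -0.03] rot [-0.2, -0.0, -0.1] len 0.54
```

{"fn": "jog_arm", "kwargs": {"rows": [{"xyz":[0,0.05,0],"delta_rot":[0,0,0],"fingers":1},{"xyz":[0,0.1,0],"delta_rot":[0,0,0],"fingers":1},{"xyz":[0,0.15,0],"delta_rot":[0,0,0],"fingers":1},{"xyz":[0,0.2,0],"delta_rot":[0,0,0],"fingers":1},{"xyz":[0,0.25,0],"delta_rot":[0,0,0],"fingers":1}]}}

```text
clock: 11.67
tcp_pos: [0.6277, 0.0244, 0.05]
orientation: [-2.373, -2.055, 0.003]
contact_force: [-4.2, 0.4, -2.6]
grip_width: 0.0151
```

{"fn": "jog_arm", "kwargs": {"rows": [{"xyz":[0,0.04,0],"delta_rot":[0,0,0],"fingers":1},{"xyz":[0,0.08,0],"delta_rot":[0,0,0],"fingers":1},{"xyz":[0,0.12,0],"delta_rot":[0,0,0],"fingers":1},{"xyz":[0,0.16,0],"delta_rot":[0,0,0],"fingers":1},{"xyz":[0,0.2,0],"delta_rot":[0,0,0],"fingers":1}]}}

```text
clock: 12.08
tcp_pos: [0.6298, 0.0242, 0.05]
orientation: [-2.373, -2.055, 0.003]
contact_force: [-5.4, 0.5, -1.8]
grip_width: 0.015
```

{"fn": "jog_arm", "kwargs": {"rows": [{"xyz":[0,0.02,0],"delta_rot":[0,0,0],"fingers":1},{"xyz":[0,0.04,0],"delta_rot":[0,0,0],"fingers":1},{"xyz":[0,0.06,0],"delta_rot":[0,0,0],"fingers":1},{"xyz":[0,0.08,0],"delta_rot":[0,0,0],"fingers":1},{"xyz":[0,0.1,0],"delta_rot":[0,0,0],"fingers":1}]}}

```text
clock: 12.5
tcp_pos: [0.6308, 0.024, 0.05]
orientation: [-2.373, -2.055, 0.003]
contact_force: [-3.7, 0.4, -1.1]
grip_width: 0.0155
```

{"fn": "jog_arm", "kwargs": {"rows": [{"xyz":[0,0.02,0],"delta_rot":[0,0,0],"fingers":1},{"xyz":[0,0.04,0],"delta_rot":[0,0,0],"fingers":1},{"xyz":[0,0.06,0],"delta_rot":[0,0,0],"fingers":1},{"xyz":[0,0.08,0],"delta_rot":[0,0,0],"fingers":1},{"xyz":[0,0.1,0],"delta_rot":[0,0,0],"fingers":1}]}}

```text
clock: 12.92
tcp_pos: [0.6313, 0.0239, 0.0498]
orientation: [-2.372, -2.055, 0.004]
contact_force: [-5.9, 1.6, -1.5]
grip_width: 0.015
```

```bash
python3 p.py
python3 - <<'E'
from bench import r, imaging
import cv2
cv2.imwrite("pics/s7.png",cv2.resize(imaging.grab_frame("scene")[130:250,230:360],None,fx=5,fy=5,interpolation=cv2.INTER_CUBIC))
cv2.imwrite("pics/w7.png",imaging.grab_frame("wrist"))
E
```

```text
t 12.92 tcp [0.6313 0.0239 0.0498] yawY -8.2 z [-3.8e-03  9.0e-04 -1.0e+00] F [-5.92  1.58 -1.45] M [ 0.17  1.34 -0.22] w 0.015 j [-0.62  0.74  0.7   1.83 -0.64  0.82  0.27]
```

View pics/s7.png

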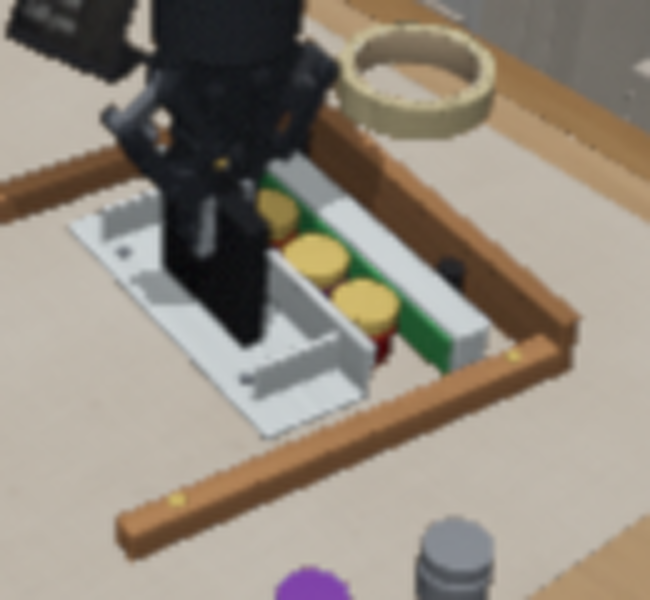

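View pics/w7.png

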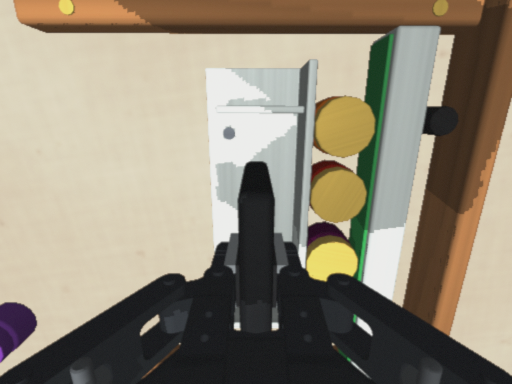

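{"fn": "jog_arm", "kwargs": {"rows": [{"xyz":[0,0.04,0],"delta_rot":[0,0,0],"fingers":1},{"xyz":[0,0.07,0],"delta_rot":[0,0,0],"fingers":1},{"xyz":[0,0.1,0],"delta_rot":[0,0,0],"fingers":1},{"xyz":[0,0.12,0],"delta_rot":[0,0,0],"fingers":1},{"xyz":[0,0.14,0],"delta_rot":[0,0,0],"fingers":1}]}}

```text
clock: 13.43
tcp_pos: [0.6314, 0.0239, 0.0493]
orientation: [-2.371, -2.053, 0.006]
contact_force: [-6.8, 1.0, -2.0]
grip_width: 0.015
```

```bash
python3 p.py
```

```text
t 13.43 tcp [0.6314 0.0239 0.0493] yawY -8.2 z [-0.0065  0.0014 -1.    ] F [-6.81  1.01 -2.01] M [ 0.19  1.74 -0.14] w 0.015 j [-0.62  0.74  0.7   1.82 -0.64  0.82  0.26]
```

{"fn": "jog_arm", "kwargs": {"rows": [{"xyz":[0,0.1,0],"delta_rot":[0,0,0],"fingers":1},{"xyz":[0,0.14,0],"delta_rot":[0,0,0],"fingers":1},{"xyz":[0,0.17,0],"delta_rot":[0,0,0],"fingers":1},{"xyz":[0,0.19,0],"delta_rot":[0,0,0],"fingers":1},{"xyz":[0,0.2,0],"delta_rot":[0,0,0],"fingers":1}]}}

```text
clock: 13.85
tcp_pos: [0.6315, 0.0239, 0.0493]
orientation: [-2.368, -2.051, 0.01]
contact_force: [-10.7, 2.1, 4.9]
grip_width: 0.0148
```

```bash
python3 p.py
```

```text
t 13.85 tcp [0.6315 0.0239 0.0493] yawY -8.2 z [-0.0105  0.0026 -0.9999] F [-10.7    2.09   4.89] M [ 0.27  2.43 -0.26] w 0.0148 j [-0.62  0.75  0.7   1.82 -0.64  0.83  0.26]
```

{"fn": "jog_arm", "kwargs": {"rows": [{"xyz":[0,0.18,-0.03],"delta_rot":[0,0,0],"fingers":1},{"xyz":[0,0.19,-0.06],"delta_rot":[-0.2,0,0],"fingers":1},{"xyz":[0,0.2,-0.08],"delta_rot":[-0.2,0,0],"fingers":1},{"xyz":[0,0.2,-0.08],"delta_rot":[-0.2,0,0],"fingers":1},{"xyz":[0,0.2,-0.08],"delta_rot":[-0.2,0,0],"fingers":1}]}}

```text
clock: 14.27
tcp_pos: [0.6316, 0.0239, 0.0494]
orientation: [-2.367, -2.051, 0.01]
contact_force: [-8.7, 1.3, -1.4]
grip_width: 0.0151
```

```bash
python3 p.py
```

```text
t 14.27 tcp [0.6316 0.0239 0.0494] yawY -8.2 z [-0.011   0.0028 -0.9999] F [-8.73  1.26 -1.38] M [ 0.2   2.02 -0.22] w 0.0151 j [-0.62  0.75  0.7   1.82 -0.64  0.83  0.26]
```

{"fn": "jog_arm", "kwargs": {"rows": [{"xyz":[0,0.18,-0.06],"delta_rot":[-0.2,0,0],"fingers":1},{"xyz":[0,0.22,-0.08],"delta_rot":[-0.2,0,0],"fingers":1},{"xyz":[0,0.24,-0.08],"delta_rot":[-0.2,0,0],"fingers":1},{"xyz":[0,0.25,-0.08],"delta_rot":[-0.2,0,0],"fingers":1},{"xyz":[0,0.25,-0.08],"delta_rot":[-0.2,0,0],"fingers":1}]}}

```text
clock: 14.68
tcp_pos: [0.6316, 0.0239, 0.0494]
orientation: [-2.366, -2.05, 0.012]
contact_force: [-9.9, 2.1, -0.6]
grip_width: 0.0151
```

```bash
python3 p.py
```

```text
t 14.68 tcp [0.6316 0.0239 0.0494] yawY -8.2 z [-0.0127  0.0032 -0.9999] F [-9.94  2.06 -0.6 ] M [ 0.22  2.27 -0.22] w 0.0151 j [-0.62  0.75  0.7   1.82 -0.64  0.83  0.26]
```

{"fn": "jog_arm", "kwargs": {"rows": [{"xyz":[0,0.24,-0.08],"delta_rot":[-0.2,0,0],"fingers":1},{"xyz":[0,0.27,-0.08],"delta_rot":[-0.2,0,0],"fingers":1},{"xyz":[0,0.29,-0.08],"delta_rot":[-0.2,0,0],"fingers":1},{"xyz":[0,0.3,-0.08],"delta_rot":[-0.2,0,0],"fingers":1},{"xyz":[0,0.3,-0.08],"delta_rot":[-0.2,0,0],"fingers":1}]}}

```text
clock: 15.1
tcp_pos: [0.6316, 0.0239, 0.0495]
orientation: [-2.364, -2.049, 0.014]
contact_force: [-11.0, 1.8, 2.3]
grip_width: 0.0151
```

```bash
python3 p.py
```

```text
t 15.1 tcp [0.6316 0.0239 0.0495] yawY -8.19 z [-0.0153  0.0039 -0.9999] F [-11.02   1.81   2.26] M [ 0.2   2.65 -0.22] w 0.0151 j [-0.62  0.75  0.7   1.82 -0.64  0.84  0.26]
```

{"fn": "jog_arm", "kwargs": {"rows": [{"xyz":[0,-0.05,-0.03],"delta_rot":[0,0,0],"fingers":1},{"xyz":[0,-0.2,-0.05],"delta_rot":[-0.4,0,0],"fingers":1},{"xyz":[0,-0.45,-0.1],"delta_rot":[-0.9,0,0],"fingers":1},{"xyz":[0,-0.8,-0.1],"delta_rot":[-0.9,0,0],"fingers":1},{"xyz":[0,-1.3,-0.1],"delta_rot":[-0.9,0,0],"fingers":1}]}}

```text
clock: 15.52
tcp_pos: [0.6196, 0.0257, 0.0512]
orientation: [2.374, 2.057, 0.005]
contact_force: [0.6, 1.1, -2.0]
grip_width: 0.0151
```

```bash
python3 p.py .5344 .0381 .0515 -8.1
python3 - <<'E'
from bench import r, imaging
import cv2
cv2.imwrite("pics/s8.png",cv2.resize(imaging.grab_frame("scene")[130:250,230:360],None,fx=5,fy=5,interpolation=cv2.INTER_CUBIC))
cv2.imwrite("pics/w8.png",imaging.grab_frame("wrist"))
E
```

```text
t 15.52 tcp [0.6196 0.0257 0.0512] yawY -8.18 z [ 0.0026  0.0015 -1.    ] F [ 0.58  1.09 -1.95] M [-0.02  0.07 -0.  ] w 0.0151 j [-0.64  0.72  0.71  1.86 -0.64  0.8   0.27]
xyz [0.01, -8.61, -0.05] rot [0.1, -0.1, -0.1] len 8.61
```

View pics/s8.png

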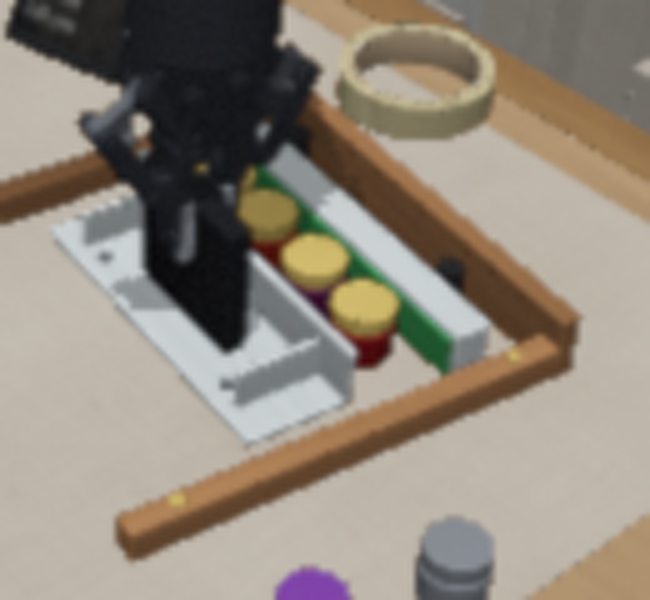

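View pics/w8.png

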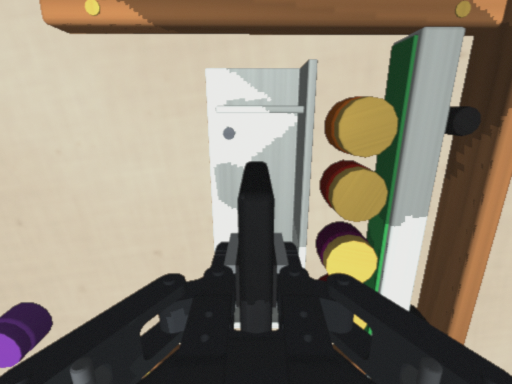

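{"fn": "jog_arm", "kwargs": {"rows": [{"xyz":[0,-1,-0.05],"delta_rot":[0,0,0],"fingers":1},{"xyz":[0,-2,-0.05],"delta_rot":[0,0,0],"fingers":1},{"xyz":[0,-3.2,-0.1],"delta_rot":[0,0,0],"fingers":1},{"xyz":[0,-4.5,-0.4],"delta_rot":[0,0,0],"fingers":1},{"xyz":[0,-6,-1],"delta_rot":[0,0,0],"fingers":1}]}}

```text
clock: 16.03
tcp_pos: [0.558, 0.0345, 0.0605]
orientation: [-2.373, -2.057, -0.002]
contact_force: [-0.1, -0.1, -2.0]
grip_width: 0.0152
```

{"fn": "jog_arm", "kwargs": {"rows": [{"xyz":[0,-0.6,-1],"delta_rot":[0,0,0],"fingers":1},{"xyz":[0,-1.2,-3],"delta_rot":[0,0,0],"fingers":1},{"xyz":[0,-1.8,-5],"delta_rot":[0,0,0],"fingers":1},{"xyz":[0,-2.4,-7],"delta_rot":[0,0,0],"fingers":1},{"xyz":[0,-2.6,-8.2],"delta_rot":[0,0,0],"fingers":1}]}}

```text
clock: 16.45
tcp_pos: [0.5323, 0.0378, 0.1447]
orientation: [-2.374, -2.056, -0.005]
contact_force: [-0.3, 0.2, -2.0]
grip_width: 0.0152
```

```bash
python3 p.py .527 -.0787 .142 21.9
python3 - <<'E'
from bench import r, imaging
import cv2
cv2.imwrite("pics/s9.png",cv2.resize(imaging.grab_frame("scene")[130:250,230:360],None,fx=5,fy=5,interpolation=cv2.INTER_CUBIC))
E
```

```text
t 16.45 tcp [0.5323 0.0378 0.1447] yawY -8.21 z [ 0.0017  0.0025 -1.    ] F [-0.32  0.19 -2.03] M [ 0.01 -0.05  0.03] w 0.0152 j [-0.86  0.48  0.87  2.02 -0.49  0.86  0.15]
xyz [-11.61, 1.14, 0.24] rot [0.1, -0.1, -30.1] len 11.67
```

View pics/s9.png

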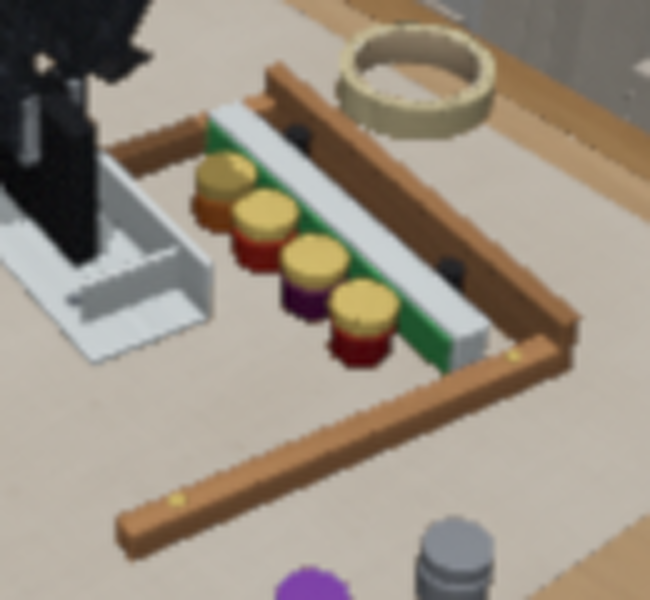

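{"fn": "jog_arm", "kwargs": {"rows": [{"xyz":[-2.3,0.2,0],"delta_rot":[0,0,-6],"fingers":1},{"xyz":[-4.6,0.4,0],"delta_rot":[0,0,-12],"fingers":1},{"xyz":[-7,0.7,0],"delta_rot":[0,0,-18],"fingers":1},{"xyz":[-9.3,0.9,0],"delta_rot":[0,0,-24],"fingers":1},{"xyz":[-11.6,1.1,0],"delta_rot":[0,0,-30],"fingers":1}]}}

```text
clock: 16.92
tcp_pos: [0.5278, -0.0795, 0.1454]
orientation: [1.753, 2.604, 0.008]
contact_force: [0.9, 0.6, -2.5]
grip_width: 0.015
```

```bash
python3 p.py .52 -.1953 .142 51.9
```

```text
t 16.92 tcp [ 0.5278 -0.0795  0.1454] yawY 22.1 z [ 0.0044  0.0032 -1.    ] F [ 0.91  0.55 -2.45] M [-0.    0.02 -0.  ] w 0.015 j [-0.54  0.43  0.73  2.01 -0.39  0.83  0.8 ]
xyz [-10.43, -5.08, 0.3] rot [0.3, 0.0, -29.8] len 11.61
```

{"fn": "jog_arm", "kwargs": {"rows": [{"xyz":[-2.1,-1,0],"delta_rot":[0,0,-6],"fingers":1},{"xyz":[-4.2,-2,0],"delta_rot":[0,0,-12],"fingers":1},{"xyz":[-6.3,-3,0.1],"delta_rot":[0,0,-18],"fingers":1},{"xyz":[-8.4,-4,0.2],"delta_rot":[0.1,0,-24],"fingers":1},{"xyz":[-10.4,-5.1,0.3],"delta_rot":[0.2,0,-29.8],"fingers":1}]}}

```text
clock: 17.33
tcp_pos: [0.5198, -0.1965, 0.1416]
orientation: [1.018, 2.971, 0.002]
contact_force: [1.4, -0.4, -2.8]
grip_width: 0.0149
```

```bash
python3 p.py .527 -.3205 .142 85.9
```

```text
t 17.33 tcp [ 0.5198 -0.1965  0.1416] yawY 52.19 z [ 1.8e-03  9.0e-04 -1.0e+00] F [ 1.44 -0.44 -2.8 ] M [ 0.01 -0.01 -0.03] w 0.0149 j [-0.21  0.44  0.59  1.96 -0.33  0.84  1.47]
xyz [-8.17, -9.36, -0.05] rot [0.1, 0.1, -33.7] len 12.42
```

{"fn": "jog_arm", "kwargs": {"rows": [{"xyz":[-1.6,-1.9,0],"delta_rot":[0,0,-6.7],"fingers":1},{"xyz":[-3.2,-3.8,0],"delta_rot":[0,0,-13.4],"fingers":1},{"xyz":[-4.9,-5.7,0],"delta_rot":[0,0,-20],"fingers":1},{"xyz":[-6.5,-7.5,0],"delta_rot":[0,0,-27],"fingers":1},{"xyz":[-8.2,-9.4,0],"delta_rot":[0,0,-33.7],"fingers":1}]}}

```text
clock: 17.75
tcp_pos: [0.5269, -0.3221, 0.1408]
orientation: [0.103, 3.138, 0.002]
contact_force: [0.5, -0.4, -3.0]
grip_width: 0.0151
```

```bash
python3 p.py .527 -.3205 .075 85.9
python3 - <<'E'
from bench import r, imaging
import cv2
cv2.imwrite("pics/w10.png",imaging.grab_frame("wrist"))
E
```

```text
t 17.75 tcp [ 0.5269 -0.3221  0.1408] yawY 86.23 z [ 0.0016  0.0014 -1.    ] F [ 0.49 -0.37 -2.96] M [-0.03 -0.01 -0.  ] w 0.0151 j [ 0.13  0.51  0.43  1.8  -0.27  0.89  2.19]
xyz [0.01, 0.15, 6.58] rot [0.1, 0.1, 0.3] len 6.58
```

View pics/w10.png

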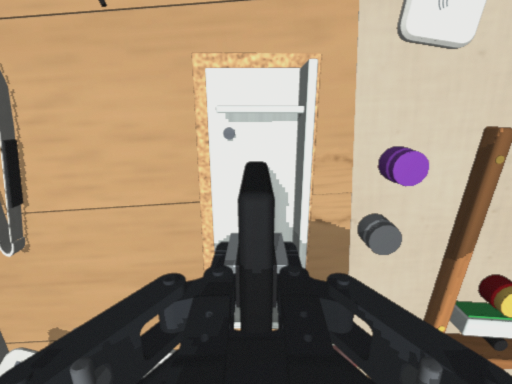

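{"fn": "jog_arm", "kwargs": {"rows": [{"xyz":[0,0.1,1.5],"delta_rot":[0,0,0.3],"fingers":1},{"xyz":[0,0.15,3],"delta_rot":[0.1,0.1,0.3],"fingers":1},{"xyz":[0,0.15,4.5],"delta_rot":[0.1,0.1,0.3],"fingers":1},{"xyz":[0,0.15,6],"delta_rot":[0.1,0.1,0.3],"fingers":1},{"xyz":[0,0.15,7],"delta_rot":[0.1,0.1,0.3],"fingers":1}]}}

```text
clock: 18.22
tcp_pos: [0.5255, -0.3276, 0.0696]
orientation: [-0.11, -3.139, 0.008]
contact_force: [-0.5, -0.7, -1.4]
grip_width: 0.0152
```

```bash
python3 p.py .527 -.3205 .0555 85.9
```

```text
t 18.22 tcp [ 0.5255 -0.3276  0.0696] yawY 86.0 z [-8.0e-04 -5.2e-03 -1.0e+00] F [-0.54 -0.67 -1.4 ] M [ 0.04 -0.03  0.02] w 0.0152 j [ 0.17  0.61  0.39  1.84 -0.32  0.76  2.23]
xyz [-0.1, 0.73, 1.41] rot [-0.3, -0.0, 0.1] len 1.59
```

{"fn": "jog_arm", "kwargs": {"rows": [{"xyz":[-0.1,0.5,0.4],"delta_rot":[-0.3,0,0],"fingers":1},{"xyz":[-0.1,0.7,0.8],"delta_rot":[-0.3,0,0],"fingers":1},{"xyz":[-0.1,0.7,1.1],"delta_rot":[-0.3,0,0],"fingers":1},{"xyz":[-0.1,0.7,1.3],"delta_rot":[-0.3,0,0],"fingers":1},{"xyz":[-0.1,0.7,1.4],"delta_rot":[-0.3,0,0],"fingers":1}]}}

```text
clock: 18.63
tcp_pos: [0.5274, -0.321, 0.0559]
orientation: [0.109, 3.139, -0.001]
contact_force: [-0.4, 0.0, -2.6]
grip_width: 0.0151
```

```bash
python3 p.py .527 -.3205 .053 85.9
```

```text
t 18.63 tcp [ 0.5274 -0.321   0.0559] yawY 86.01 z [ 3.e-04 -4.e-04 -1.e+00] F [-0.41  0.04 -2.59] M [-0.04 -0.02  0.05] w 0.0151 j [ 0.17  0.62  0.38  1.85 -0.33  0.73  2.23]
xyz [0.04, 0.04, 0.29] rot [-0.0, 0.0, 0.1] len 0.3
```

{"fn": "jog_arm", "kwargs": {"rows": [{"xyz":[0,0,0.1],"delta_rot":[0,0,0],"fingers":1},{"xyz":[0,0,0.2],"delta_rot":[0,0,0],"fingers":1},{"xyz":[0,0,0.25],"delta_rot":[0,0,0],"fingers":1},{"xyz":[0,0,0.3],"delta_rot":[0,0,0],"fingers":1},{"xyz":[0,0,0.32],"delta_rot":[0,0,0],"fingers":1}]}}

```text
clock: 19.05
tcp_pos: [0.5275, -0.3211, 0.0529]
orientation: [0.11, 3.139, -0.001]
contact_force: [-0.1, 0.4, -0.1]
grip_width: 0.0151
```

```bash
python3 p.py .527 -.3205 .053 85.9
```

```text
t 19.05 tcp [ 0.5275 -0.3211  0.0529] yawY 86.0 z [ 8.e-04 -6.e-04 -1.e+00] F [-0.14  0.43 -0.07] M [0.02 0.   0.01] w 0.0151 j [ 0.17  0.63  0.38  1.85 -0.33  0.73  2.23]
xyz [0.06, 0.06, -0.01] rot [-0.0, 0.0, 0.1] len 0.09
```

{"fn": "jog_arm", "kwargs": {"rows": [{"xyz":[0,0,0],"delta_rot":[0,0,0],"fingers":0.7},{"xyz":[0,0,0],"delta_rot":[0,0,0],"fingers":0.5},{"xyz":[0,0,0],"delta_rot":[0,0,0],"fingers":0.2},{"xyz":[0,0,0],"delta_rot":[0,0,0],"fingers":0},{"xyz":[0,0,0],"delta_rot":[0,0,0],"fingers":0}]}}

```text
clock: 19.47
tcp_pos: [0.5276, -0.3212, 0.053]
orientation: [0.11, 3.139, -0.001]
contact_force: [0.0, 0.7, 0.4]
grip_width: 0.0727
```

{"fn": "jog_arm", "kwargs": {"rows": [{"xyz":[0,0,0],"delta_rot":[0,0,0],"fingers":0},{"xyz":[0,0,0],"delta_rot":[0,0,0],"fingers":0},{"xyz":[0,0,0],"delta_rot":[0,0,0],"fingers":0},{"xyz":[0,0,0],"delta_rot":[0,0,0],"fingers":0},{"xyz":[0,0,0],"delta_rot":[0,0,0],"fingers":0}]}}

```text
clock: 19.88
tcp_pos: [0.5276, -0.3211, 0.053]
orientation: [0.11, 3.139, -0.001]
contact_force: [-0.1, -0.7, 0.2]
grip_width: 0.0854
```

```bash
python3 p.py .5275 -.3211 .2 86
```

```text
t 19.88 tcp [ 0.5276 -0.3211  0.053 ] yawY 86.0 z [ 1.e-03 -6.e-04 -1.e+00] F [-0.08 -0.66  0.25] M [-0.02  0.02  0.02] w 0.0854 j [ 0.17  0.63  0.38  1.85 -0.33  0.73  2.23]
xyz [-0.0, -0.0, -14.7] rot [-0.0, 0.1, -0.0] len 14.7
```

{"fn": "jog_arm", "kwargs": {"rows": [{"xyz":[0,0,-1.5],"delta_rot":[0,0,0],"fingers":0},{"xyz":[0,0,-4],"delta_rot":[0,0,0],"fingers":0},{"xyz":[0,0,-7],"delta_rot":[0,0,0],"fingers":0},{"xyz":[0,0,-10],"delta_rot":[0,0,0],"fingers":0},{"xyz":[0,0,-13],"delta_rot":[0,0,0],"fingers":0}]}}

```text
clock: 20.3
tcp_pos: [0.5271, -0.321, 0.1842]
orientation: [0.11, 3.139, -0.001]
contact_force: [-0.4, -1.0, -0.1]
grip_width: 0.0856
```

{"fn": "jog_arm", "kwargs": {"rows": [{"xyz":[-3,-1,-1.5],"delta_rot":[0,0,0],"fingers":0},{"xyz":[-3,-1,-3],"delta_rot":[0,0,0],"fingers":0},{"xyz":[-3,-1,-3],"delta_rot":[0,0,0],"fingers":0},{"xyz":[-3,-1,-3],"delta_rot":[0,0,0],"fingers":0},{"xyz":[-3,-1,-3],"delta_rot":[0,0,0],"fingers":0}]}}

```text
clock: 20.72
tcp_pos: [0.5553, -0.3327, 0.2132]
orientation: [-0.11, -3.138, -0.001]
contact_force: [-0.5, 1.1, -1.1]
grip_width: 0.0854
```

```bash
python3 p.py
python3 - <<'E'
from bench import r, imaging
from h import *
s=imaging.grab_frame("scene"); cv2.imwrite("pics/s11.png",s)
cv2.imwrite("pics/s11c.png",cv2.resize(s[130:350,230:420],None,fx=2.7,fy=2.7,interpolation=cv2.INTER_CUBIC))
cs=imaging.camera_info("scene")
for q,z in (("pusher_grip",.066),("bar_face",.018),("pot_0",0),("channel",0)):
    for d in imaging.tip_of("scene",q)[:5]: print(q,round(d["conf"],2),np.round(d["position"],1),pl(cs,d["position"],z).round(4))
c=imaging.camera_info("wrist"); cv2.imwrite("pics/w11.png",imaging.grab_frame("wrist"))
for d in imaging.tip_of("wrist","pusher_grip")[:1]: print("wrist",d["conf"],pl(c,d["position"],.066))
E
```

```text
t 20.72 tcp [ 0.5553 -0.3327  0.2132] yawY 85.97 z [-1.4e-03  4.0e-04 -1.0e+00] F [-0.54  1.07 -1.13] M [-0.    0.    0.04] w 0.0854 j [ 0.11  0.48  0.46  1.67 -0.24  1.05  2.15]
pusher_grip 0.95 [345.9 274.9] [ 0.5261 -0.312   0.066 ]
bar_face 0.66 [294.9 180.3] [0.6987 0.0081 0.018 ]
bar_face 0.57 [275.9 174.2] [0.6767 0.0604 0.018 ]
pot_0 0.85 [288.5 259.3] [ 0.5078 -0.1732  0.    ]
pot_0 0.83 [219.4 244.7] [ 0.4136 -0.0404  0.    ]
pot_0 0.71 [274.7 171. ] [0.7    0.0907 0.    ]
pot_0 0.61 [281.8 179.9] [0.6883 0.0478 0.    ]
pot_0 0.5 [299.7 199.9] [ 0.6681 -0.0439  0.    ]
channel 0.73 [292.6 182.5] [0.7037 0.0207 0.    ]
wrist 0.76 [ 0.52629472 -0.31895945  0.066     ]
```

View pics/s11c.png

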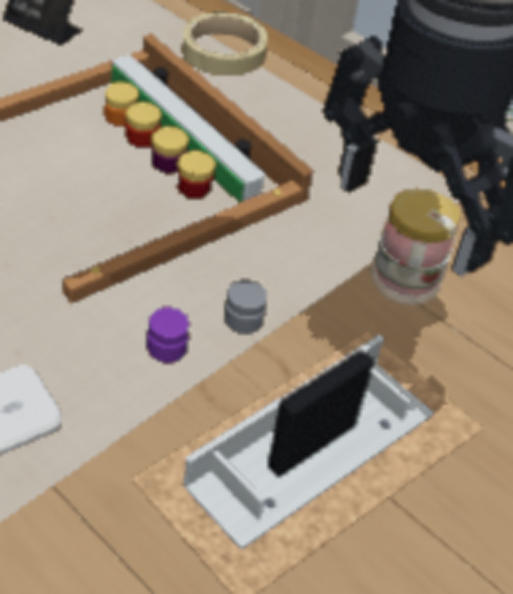

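View pics/w11.png

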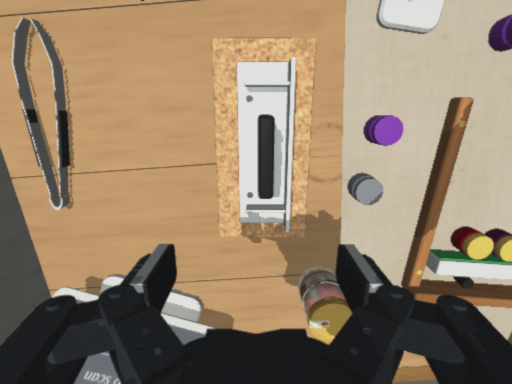

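Run:
```python
from bench import r, imaging
from h import *
t=imaging.grab_frame("top"); cv2.imwrite("pics/t12.png",cv2.resize(t[110:250,200:400],None,fx=4,fy=4,interpolation=cv2.INTER_CUBIC))
```

```text
(no output)
```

View pics/t12.png

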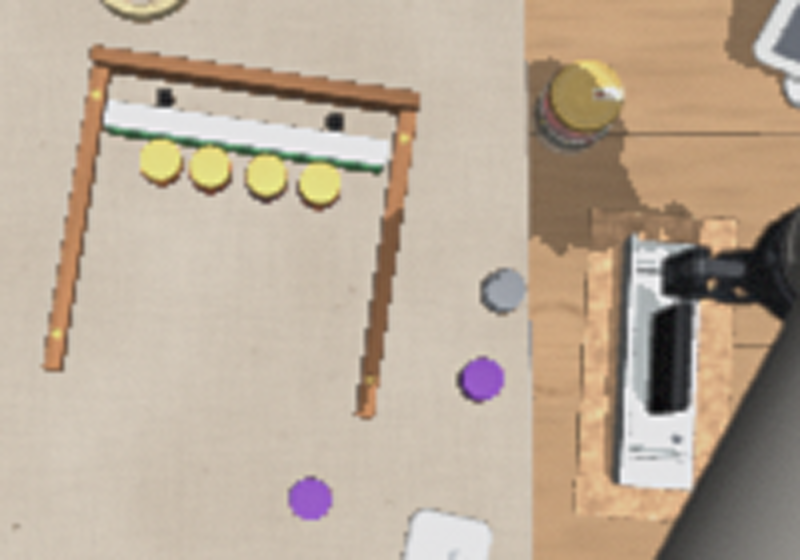

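```bash
python3 -c "
from bench import r
print(r.hand_in())"
```

```text
the job is handed in; nothing more can be done
None
```

I pushed the four pots, in one row with the pusher's edge, against the bar and on until the bar met its stop. The pusher then went back on its cork mat and I let go. I handed the job in at about 21 s; no verdict was given.

- **At the stop:** the arm stopped advancing at TCP x ≈ 0.6316 m. For the last 1.3 s there the wrist read about 9–11 N along the channel, reaching 11.2 N (about 11.7 N by the moment).
- **Uncertain force on the bar:** at two of those readings the pusher was also pressing on the counter, with roughly 5–7 N upward on it. I estimate the bar itself felt about 1 N less then. The clean readings were 8.8–10.1 N, a little under the 11–13 N target but above the 7 N minimum.
- **Pots and bar:** in the last scene and top pictures all four pots stand upright against the green strip, with the bar at its stops. I judged this by eye. The network found only three of the four pots in the row, and its bar estimate had one stray reading.
- **Pusher:** it stands upright and released on the mat, with the grip at about (0.526, -0.319) from the wrist camera. The mat's centre is at about (0.527, -0.320). The scene camera put the grip about 7 mm to one side, still well within 30 mm.
- **Bystanders:** the jam jar, card reader and look-alikes appeared unmoved in the last pictures, but I did not measure any of the bystanders. The coin tray and price stand were not in those views, or only partly.

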